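# Pack two washing baskets and close them

## Robot

A 6-joint arm with a two-finger parallel gripper is mounted at the origin on the work surface; the furniture and walls round the work are solid. World frame = base frame: x ahead of the robot, y to its left, z up, the work surface at z = 0. Lengths are in mm, angles in rad, forces in N, time in s.
With the tool pointing down it reaches from about 300 to 825 mm from the base axis. Payload 5.4 kg.
Tool frame: the origin (TCP) lies on the centre line of the jaws, within the pads' length; the fingertips stand 19 mm ahead of it and the grasp point (between the pads) is the TCP; z points along the fingers, y is the line along which they close (so a half turn about z gives the same grasp; the last joint's range is limited). The gripper opens to 92 mm and grips with 3 to 60 N. Pads are 20 mm wide; open, the fingers measure 128 mm over their backs; the gripper's body (75 mm by 189 mm) begins 69 mm behind the grasp point.
Start: joints at [-1.346, 0.158, 1.597, -0, 1.386, -0.21], TCP at [242.182, -521.492, 233.601] pointing down, gripper open.
Joint ranges: [-2.91, 2.91], [-0.94, 2.29], [0.18, 2.7], [-1.29, 4.43], [0.17, 2.64], [-3, 3]. Speed limits (rad/s): [2.57, 2.57, 3.14, 3.14, 3.14, 3.14].

## Interface

Orientations are given as a 3x3 rotation matrix whose columns are the frame's x, y, z axes.
In Python, from station import sense, grab_frame, finish_job gives the robot as it stands.
- The arm moves only by the tool send_rows, never from a script. Its argument "rows" is one flat list of numbers, 7 for each row, row after row: the closure, from 0 (fully open) to 1 (shut), then the shift along the tool's x, y, z as a fraction of full scale, then the turn, a rotation vector about the tool's x, y, z as a fraction of full scale. In form: [claw, x, y, z, ax, ay, az, claw, x, y, z, ax, ay, az, ...]. A call has exactly 8 rows; each row shifts and turns the commanded pose from where the row before left it, along the tool's axes as they then stand; what a row does not reach is not made up. Full scale, the value 1, is 0.025 m for a shift and 0.15 rad for a turn. A row lasts 1/10 s, in which the tool goes at most 50 mm and 8.59 degrees, less where a joint would pass 70% of its speed; a pose out of reach is approached as far as the arm can. A call with a number of a shift or a turn outside -1 to 1 is refused whole. A call with a gripper value outside its range is refused whole. The fingers move at their own pace and stop on an object; "squeeze" is the grip in N (left out, the last holds). Time passes only in rows, so rows that do not move let the fingers close, or fill a call up. It gives the time, the measured TCP pose, the force, the opening and the grip force at its end, in the units of the state.
- sense(): the state, without advancing time (a new reading comes with each control period).
- grab_frame(name): name is "scene" or "top" or "wrist"; returns a dict with "img" (400x640x3 uint8, red, green, blue), "mtx" (3x3 intrinsics, pixels), "k1" (the pictures are not rectified: a ray, as slopes to the right and down, at radius r is drawn at 1 + k1 r^2 times it, then the intrinsics apply), "world_from_camera" (4x4, takes a point from camera to world coordinates). Camera axes: x right, y down, z forward; pixel columns grow to the right and rows downward; lengths in mm; the calibration is good to about 2 mm. A picture is of the moment at which its call begins. There is no depth.
- finish_job(): hands the job in; it is judged then, once.
The state is a dict: "time_s": time; "joint_positions": joint angles; "qvel": joint speeds; "effort": joint torques, N m; "position": TCP position; "ee_rot": TCP orientation; "wrist_force": force on the tool from outside, world axes, zero at the start; "torque": the same for the moment, N m; "grip_width": finger opening in mm; "grasp_force": force on a finger pad.
Only numpy, scipy, OpenCV 4.12 (cv2) and the standard library are available. Lean on these libraries where they do the work, as an engineer would, in place of code of your own. Each camera call takes 0.05 s, during which the arm holds its last target. There are 200 camera calls.

## Task

Get the dirty bicycle parts ready for the parts washer: put every pedal on the bench into the large wire basket (after taking out the cover that lies in it) and the brake caliper and any seat clamp into the small one. Then set on each basket the one cover that fits it, fully down and level on the rim, and turn the basket's clip fully in over the cover so it cannot lift. Leave the cover that fits neither basket lying on the bench, and do not disturb the grease tub behind the baskets.

Things in the scene. Friction and masses are not known exactly. Their poses are not given: they have to be found in the camera images.
- basket_large: Round wire washing basket fixed to the bench, open at the top: outside diameter 150 mm, inside 144 mm, rim 62 mm above the bench, inner floor 8 mm. Origin: centre of its footprint on the bench. On the outside at its own -x side a bracket carries its turning clip.
- basket_small: Round wire washing basket fixed to the bench, open at the top: outside diameter 114 mm, inside 108 mm, rim 62 mm above the bench, inner floor 8 mm. Origin: centre of its footprint on the bench. On the outside at its own -x side a bracket carries its turning clip.
- cover_large: Loose round perforated steel cover, 0.22 kg: 3 mm plate, skirt 12 mm down all round (inside dia 156, outside 161 mm), bar handle on top (10 mm round bar, 64 mm between its legs, along own y, 50 mm above the origin, 35 above the plate). Origin: centre of the skirt's lower edge; plate underside 12 mm above it. Fits the large basket, 3 mm play all round. Starts on the bench.
- cover_small: Loose round perforated steel cover, 0.22 kg: 3 mm plate, skirt 12 mm down all round (inside dia 120, outside 125 mm), bar handle on top (10 mm round bar, 64 mm between its legs, along own y, 50 mm above the origin, 35 above the plate). Origin: centre of the skirt's lower edge; plate underside 12 mm above it. Fits the small basket, 3 mm play all round. Starts flat on the large basket's floor.
- cover_odd: Loose round perforated steel cover, 0.22 kg: 3 mm plate, skirt 12 mm down all round (inside dia 138, outside 143 mm), bar handle on top (10 mm round bar, 64 mm between its legs, along own y, 50 mm above the origin, 35 above the plate). Origin: centre of the skirt's lower edge; plate underside 12 mm above it. Fits neither basket. Starts on the bench; may swap places with the large one.
- cover_large_handle (a point): Middle of the large cover's handle bar.
- cover_small_handle (a point): Middle of the small cover's handle bar.
- clip_large_knob (a point): Upright round thumb knob (12 mm diameter, 26 mm tall; this point is 16 mm above its foot, 87 mm above the bench) on the tail of the large basket's clip. It runs on a circle of 24 mm radius about the clip's vertical pivot pin, which stands 93 mm from the basket's axis on the basket's own -x side.
- clip_small_knob (a point): Upright round thumb knob (12 mm diameter, 26 mm tall; this point is 16 mm above its foot, 87 mm above the bench) on the tail of the small basket's clip. It runs on a circle of 24 mm radius about the clip's vertical pivot pin, which stands 75 mm from the basket's axis on the basket's own -x side.
- clip_large (a joint): Clip of the large basket, a flat bar on a vertical pivot. 0: open, nose along the rim, clear of the cover; grows turning clockwise from above; 1.6 rad: stop, closed, nose at the basket's centre, 14 mm in over the rim, tail knob outward. The nose passes 2 mm above a seated cover and is blocked by one not down. Stiff (0.03 N m), stays where left.
- clip_small (a joint): Clip of the small basket, a flat bar on a vertical pivot. 0: open, nose along the rim, clear of the cover; grows turning clockwise from above; 1.6 rad: stop, closed, nose at the basket's centre, 14 mm in over the rim, tail knob outward. The nose passes 2 mm above a seated cover and is blocked by one not down. Stiff (0.03 N m), stays where left.
- pedal_1: Flat black pedal, 93 x 111 x 27 mm, 0.19 kg, lying flat: open cage of two side rails, each 12 mm wide (own x = 30 to 42 and -42 to -30 mm), y = -36 to 56 mm, 24 mm high, joined by cross bars at y = -34 to -22 and 42 to 54 mm. Too wide to grip whole: pinch one rail about y = 10 mm. Origin: on its underside, between the rails.
- pedal_2: A second pedal like pedal_1; may be absent.
- caliper: Black bicycle brake caliper, about 50 x 66 mm and 32 mm high, 0.13 kg; grip across the 50 mm (its own x). It extends from y = -38 to 28 mm from its origin, which is on its underside.
- seat_clamp: Black seat post clamp, a ring with a bolt lug, 36 x 45 x 14 mm, 0.04 kg, lying flat; grip across the 36 mm (its own x). Origin: centre of its underside. May be absent.
- grease_tub: Grease tub, 69 mm diameter, 64 mm tall, standing behind the baskets. Bystander. Origin: centre of its underside.

How it is judged:
By the outcome, as a careful person would: the job done as asked, in the order asked, and still so for the second after the job is handed in, with the robot touching nothing.
Of pedal_2, seat_clamp only 1 to 2 are there at a start; the rules pass over those that are not, and their reading is None.
At some moment in a run one of pedal_1, pedal_2, caliper, seat_clamp may be knocked a few centimetres aside while the robot is not near it.
Once in a run the grip may slacken for a moment while it holds something.
It also fails if it takes over 192 s, if anything falls off the work surface, if the arm or the gripper's body presses on something with over 40 N, if the wrist force passes 120 N, or if a joint passes its speed limit or range.

## Working session

There is one attempt and no reset: what is moved stays moved. The work goes in short steps, Python scripts to look and compute and a tool call to move; the robot and the scene stay as the last step left them, time stands still between calls to the robot, and variables do not carry over. Pictures are saved under pics/ and viewed, at most 14 in all, crops included, and the job is handed in when it is done.

Besides the shell and the picture viewer there is one more tool, called as name(argument=value, ...) on one line, values as JSON. send_rows: Moves the arm, as the interface text tells. Shift numbers are shares of 0.025 m and turn numbers shares of 0.15 rad, none past 1 either way. Its arguments: {"type":"object","properties":{"rows":{"type":"array","items":{"type":"number","minimum":-1,"maximum":1}},"squeeze":{"type":"number"}},"required":["rows"]}

```bash
mkdir -p pics; ls; cat > h.py <<'E'
import numpy as np, cv2, json
from station import sense, grab_frame, finish_job
def save(f,n): cv2.imwrite('pics/'+n, cv2.cvtColor(f['img'],cv2.COLOR_RGB2BGR))
def ray(f,u,v):
    K=f['mtx']; k=f['k1']; d=np.array([(u-K[0][2])/K[0][0],(v-K[1][2])/K[1][1]]); s=d.copy()
    for _ in range(30): s=d/(1+k*(s@s))
    T=np.array(f['world_from_camera']); return T[:3,3], T[:3,:3]@np.array([s[0],s[1],1])
def onz(f,u,v,z):
    o,d=ray(f,u,v); return o+d*(z-o[2])/d[2]
def proj(f,p):
    T=np.array(f['world_from_camera']); c=T[:3,:3].T@(np.array(p,float)-T[:3,3]); s=c[:2]/c[2]; s=s*(1+f['k1']*(s@s)); K=np.array(f['mtx']); return np.array([K[0,0]*s[0]+K[0,2],K[1,1]*s[1]+K[1,2]])
E
python3 - <<'E'
from h import *
for n in('top','scene'):
    f=grab_frame(n); save(f,n+'0.png'); print(n,np.round(f['mtx'],1).tolist(),f['k1'],np.round(f['world_from_camera'],3).tolist())
s=sense();print(s['position'],np.round(s['ee_rot'],3).tolist(),s['time_s'],s['wrist_force'])
E
```

```text
pics
top [[415.9, 0.0, 318.0], [0.0, 415.9, 193.8], [0.0, 0.0, 1.0]] -0.09145185168008685 [[0.028, -0.988, 0.154, 432.713], [-0.999, -0.025, 0.022, -40.423], [-0.017, -0.155, -0.988, 1051.534], [0.0, 0.0, 0.0, 1.0]]
scene [[409.1, 0.0, 315.7], [0.0, 409.1, 200.7], [0.0, 0.0, 1.0]] -0.08265086710138593 [[-0.654, -0.363, 0.664, -230.052], [-0.756, 0.323, -0.569, 673.611], [-0.008, -0.874, -0.486, 692.273], [0.0, 0.0, 0.0, 1.0]]
[ 242.05306629 -520.98232039  232.73518779] [[0.907, 0.421, -0.0], [0.421, -0.907, 0.002], [0.0, -0.002, -1.0]] 0.1 [0.7603515  1.07750603 0.04075001]
```

View pics/top0.png

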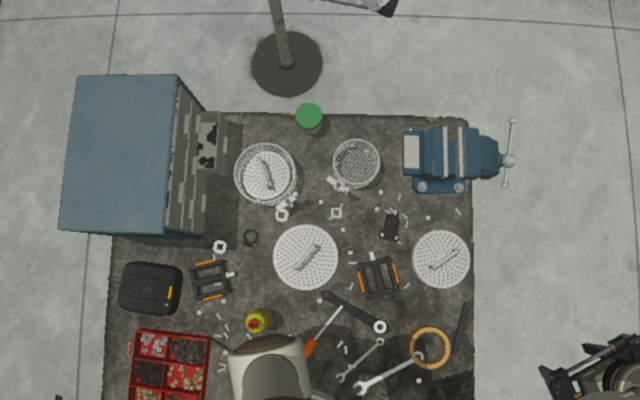

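View pics/scene0.png

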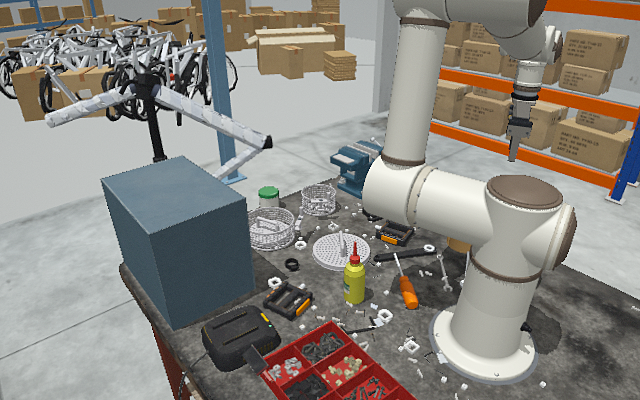

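Top view: large basket (266,174) with the small cover in it, small basket (357,163), and covers at (306,257) and (441,258). Pedals are at (212,280) and (378,277), the caliper at (390,226), the seat clamp ring at (250,237) and the tub at (309,116).

```bash
python3 - <<'E'
from h import *
f=grab_frame('top'); im=cv2.cvtColor(f['img'],cv2.COLOR_RGB2BGR)[95:310,190:480]
cv2.imwrite('pics/crop.png',cv2.resize(im,None,fx=2.75,fy=2.75,interpolation=cv2.INTER_CUBIC))
for n,u,v,z in [('L',266,174,62),('S',357,163,62),('cC',306,257,15),('cR',441,258,15),('p1',210,280,12),('p2',378,277,12),('cal',390,226,16),('clamp',250,237,7)]: print(n,onz(f,u,v,z).round())
E
```

```text
L [633. 109.  62.]
S [ 665. -112.   62.]
cC [436.   7.  15.]
cR [ 441. -327.   15.]
p1 [371. 245.  12.]
p2 [ 392. -171.   12.]
cal [ 518. -199.   16.]
clamp [481. 150.   7.]
```

View pics/crop.png

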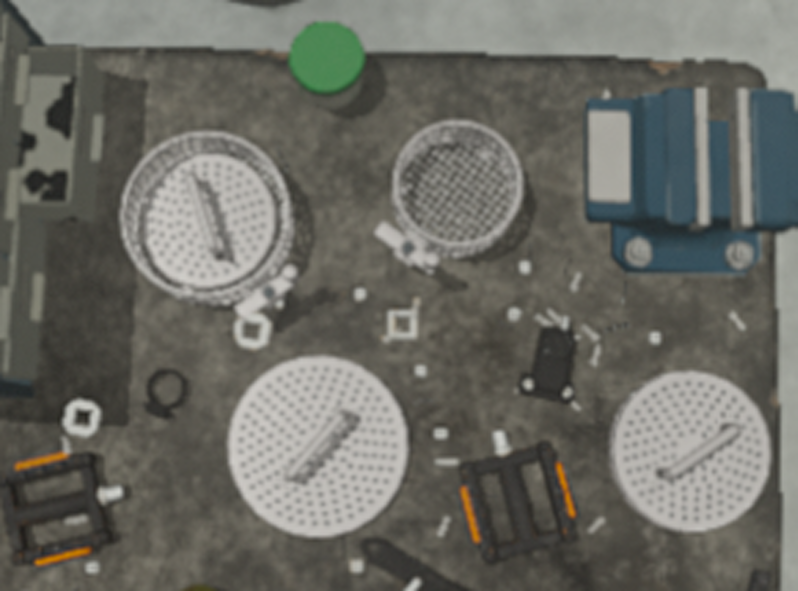

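Top crop: small-basket clip nose at (385,232) and tail at (430,262). Large-basket clip nose at (240,305) and knob at (290,270). Both clips are open. The centre cover is about 161 mm, so it is the large one, and the right one is about 143 mm, so it is the odd one. Next I move over to the caliper with the wrist camera.

send_rows(rows=[0,0,0,-0.9,0,0,0.97,0,0,0,-0.9,0,0,0.97,0,0,0,-0.9,0,0,0.97,0,0.7,-1,0,0,0,0,0,0.7,-1,0,0,0,0,0,0.7,-1,0,0,0,0,0,0.7,-1,0,0,0,0,0,0.7,-1,0,0,0,0])

```text
time_s: 0.95
position: [330.4, -395.4, 300.8]
ee_rot: [[1.0, -0.002, -0.0], [-0.002, -1.0, 0.001], [-0.0, -0.001, -1.0]]
wrist_force: [0.9, 0.0, 0.2]
grip_width: 92.1
grasp_force: 0.0
```

send_rows(rows=[0,0.7,-1,0,0,0,0,0,0.7,-1,0,0,0,0,0,0.7,-1,0,0,0,0,0,0.7,-1,0,0,0,0,0,0.7,-1,0,0,0,0,0,0.7,-1,0,0,0,0,0,0.7,-1,0,0,0,0,0,0.7,-1,0,0,0,0])

```text
time_s: 1.75
position: [470.7, -195.6, 300.8]
ee_rot: [[1.0, -0.002, -0.0], [-0.002, -1.0, 0.0], [-0.0, -0.0, -1.0]]
wrist_force: [0.7, 0.3, -0.0]
grip_width: 91.7
grasp_force: 0.0
```

```bash
python3 - <<'E'
from h import *
f=grab_frame('wrist'); save(f,'w1.png'); print(np.round(f['mtx'],1).tolist(),f['k1'],np.round(f['world_from_camera'],3).tolist())
s=sense();print(s['position'],np.round(s['ee_rot'],3).tolist(),s['time_s'],s['wrist_force'])
E
```

```text
[[345.5, 0.0, 318.9], [0.0, 345.5, 200.4], [0.0, 0.0, 1.0]] 0.017731224684474703 [[-0.002, -0.959, -0.284, 551.443], [-1.0, 0.001, 0.002, -197.326], [-0.002, 0.284, -0.959, 452.742], [0.0, 0.0, 0.0, 1.0]]
[ 472.50415451 -192.2853997   300.80073672] [[1.0, 0.001, 0.001], [0.001, -1.0, 0.003], [0.001, -0.003, -1.0]] 1.8 [-0.55952293  3.50116803 -0.31873565]
```

View pics/w1.png

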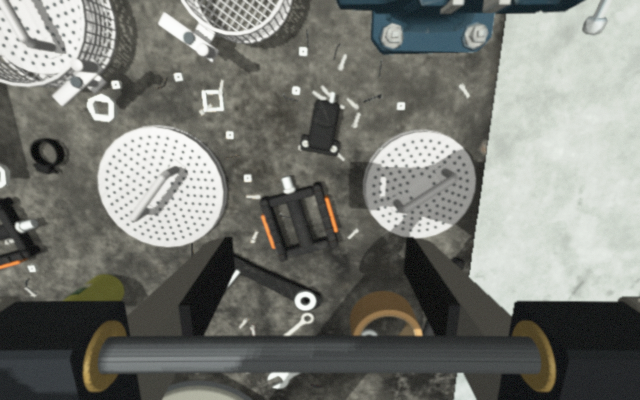

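Wrist view (image up = +x, left = +y): caliper at (322,125), pedal 2 at (300,220) with its spindle up at (289,185), large cover at (162,185), clamp at (47,153). Clip pivots show at (200,38) for the small basket and (78,82) for the large one. I'll measure the dark parts by mask.

```bash
cat >> h.py <<'E'
def dark(f,box,thr,z):
    x0,y0,x1,y1=box; g=f['img'].max(axis=2)[y0:y1,x0:x1]
    m=cv2.morphologyEx((g<thr).astype(np.uint8),cv2.MORPH_OPEN,np.ones((2,2)))
    cs,_=cv2.findContours(m,cv2.RETR_EXTERNAL,cv2.CHAIN_APPROX_NONE)
    c=max(cs,key=cv2.contourArea).reshape(-1,2)+[x0,y0]
    w=np.array([onz(f,u,v,z)[:2] for u,v in c],np.float32)
    return cv2.minAreaRect(w), c
def blobs(f,m,z,amin=10):
    n,l,st,ce=cv2.connectedComponentsWithStats(m.astype(np.uint8))
    return [(int(st[i,4]),ce[i].round(1).tolist(),onz(f,*ce[i],z).round(1)[:2].tolist()) for i in range(1,n) if st[i,4]>=amin]
E
python3 - <<'E'
from h import *
f=grab_frame('wrist')
for thr in (35,45,55):
    for n,b,z in [('cal',(290,85,355,162),30),('clamp',(25,130,75,175),12),('ped2',(250,170,350,265),24)]:
        r,c=dark(f,b,thr,z); print(thr,n,np.round(r[0]),np.round(r[1]),round(r[2]),c.min(0),c.max(0))
h=f['img'].astype(int); o=(h[...,0]>150)&(h[...,2]<90)&(h[...,0]-h[...,1]>50)
o[:, :]&= np.arange(400)[:,None]<270
print(blobs(f,o,14,15))
E
```

```text
Traceback (most recent call last):
  File "h.py", line 16, in dark
    c=max(cs,key=cv2.contourArea).reshape(-1,2)+[x0,y0]
      ~~~^^^^^^^^^^^^^^^^^^^^^^^^
ValueError: max() iterable argument is empty
```

```bash
python3 - <<'E'
from h import *
f=grab_frame('wrist')
g=f['img'].max(axis=2); print(g[90:160:5,300:350:4]); print(g[140:168:4,28:68:3])
for thr in (50,60,70):
    for n,b,z in [('cal',(290,85,355,162),30),('clamp',(25,130,75,175),12),('ped2',(250,170,350,265),24)]:
        try: r,c=dark(f,b,thr,z); print(thr,n,np.round(r[0]),np.round(r[1]),round(r[2]),c.min(0),c.max(0))
        except ValueError: pass
h=f['img'].astype(int); o=(h[...,0]>130)&(h[...,0]-h[...,2]>70)
o[:, :]&= np.arange(400)[:,None]<275
print(blobs(f,o,14,15))
E
```

```text
[[244 110 109 109 110 110 192 186 122 118 111 122 110]
 [189 112 106 107 190 211 123 191 220 225  96 108 118]
 [113 111 104 102 109  95 183 113 219 171  71 124 180]
 [ 99 103  99 109  80  53  59  47  47  43  76 145 131]
 [ 99  97  99 110  58  47  55  53  49  49  38 112 115]
 [ 97 110 108 121  46  57  53  65  54  53  39  84 118]
 [101 117 111 102  58  56  55  57  57  56  50  73 108]
 [ 91  95  97  83  53  48  61  61  55  40  61 101 113]
 [ 94  92  92  57  51  54  55  49  53  37  65 111 120]
 [ 97  72  63  48  48  56  58  55  53  40  82 116 132]
 [102  60  80  48  56  55  52  56  48  45  97 118 111]
 [122 179 213  52  54  55  54  59  47  63  49 114 114]
 [173  61  58  55  48  42  43  44 103 222  58 107 116]
 [109 114 109 102 122  99  90  59  52  51 202 111 118]]
[[108 111 111  76  46  35  29  29  18  26  50  86 106 104]
 [121 107  52  11  16  57  71  93  67  19  18  33  82 103]
 [130 106  24  12  19  76 100 109 113  91  23  14  28  79]
 [116 105  20  18  15  68 113 117 112 108  53  16   0  82]
 [100 109  58  23  15  37  67 104 111 109  74  19  16  73]
 [ 87 103 105  52  17  13  20  60  98 103  46  15  26  67]
 [ 64  93  89  45  45  34  24  21  28  32  27  45  65  75]]
50 cal [ 519. -217.] [ 9. 50.] 87 [333 105] [342 147]
50 clamp [478. 145.] [42. 41.] 0 [ 34 140] [ 67 173]
50 ped2 [ 388. -152.] [90. 31.] 19 [264 196] [302 259]
60 cal [ 516. -202.] [46. 63.] 84 [305 102] [343 157]
60 clamp [479. 145.] [43. 42.] 0 [ 34 139] [ 68 173]
60 ped2 [ 386. -151.] [93. 34.] 16 [264 195] [304 261]
70 cal [ 515. -202.] [47. 63.] 84 [304 102] [344 157]
70 clamp [478. 145.] [45. 43.] 2 [ 34 139] [ 70 174]
70 ped2 [ 381. -179.] [122.  89.] 17 [263 184] [349 264]
[(156, [332.7, 215.2], [401.4, -213.5]), (144, [269.2, 232.1], [376.8, -127.5]), (85, [10.4, 264.0], [329.0, 231.6])]
```

send_rows(rows=[0,0.85,0.2,1,0,0,0.35,0,0.85,0.2,1,0,0,0.35,0,0,0,1,0,0,0,0,0,0,1,0,0,0,0,0,0,1,0,0,0,0,0,0,1,0,0,0,0,0,0,1,0,0,0,0,0,0,0.9,0,0,0])

```text
time_s: 2.7
position: [511.3, -209.1, 102.2]
ee_rot: [[0.994, -0.108, -0.001], [-0.108, -0.994, 0.0], [-0.001, -0.0, -1.0]]
wrist_force: [0.0, -0.6, -0.6]
grip_width: 91.9
grasp_force: 0.0
```

send_rows(rows=[0,0,0,0.9,0,0,0,0,0,0,0.9,0,0,0,0,0,0,0.9,0,0,0,0,0,0,0.5,0,0,0,0,0,0,0,0,0,0,1,0,0,0,0,0,0,1,0,0,0,0,0,0,1,0,0,0,0,0,0], squeeze=25)

```text
time_s: 3.5
position: [513.3, -208.7, 24.9]
ee_rot: [[0.994, -0.106, 0.002], [-0.106, -0.994, -0.001], [0.002, 0.001, -1.0]]
wrist_force: [0.5, 0.0, 0.1]
grip_width: 70.2
grasp_force: 0.0
```

send_rows(rows=[1,0,0,0,0,0,0,1,0,0,0,0,0,0,1,0,0,0,0,0,0,1,0,0,0,0,0,0,1,0,0,0,0,0,0,1,0,0,0,0,0,0,1,0,0,-0.3,0,0,0,1,0,0,-0.3,0,0,0])

```text
time_s: 4.3
position: [512.1, -208.0, 38.6]
ee_rot: [[0.994, -0.106, -0.001], [-0.106, -0.994, 0.0], [-0.001, -0.0, -1.0]]
wrist_force: [0.4, -0.4, -0.6]
grip_width: 45.8
grasp_force: 24.4
```

send_rows(rows=[1,0,0,-0.9,0,0,0,1,0,0,-0.9,0,0,0,1,0,0,-0.9,0,0,0,1,0,0,-0.9,0,0,0,1,0,0,-0.9,0,0,0,1,0.94,-0.75,0,0,0,0,1,0.94,-0.75,0,0,0,0,1,0.94,-0.75,0,0,0,0])

```text
time_s: 5.1
position: [589.4, -159.4, 151.9]
ee_rot: [[0.994, -0.107, 0.001], [-0.107, -0.994, -0.001], [0.001, 0.001, -1.0]]
wrist_force: [0.6, -0.4, -1.1]
grip_width: 45.4
grasp_force: 24.4
```

send_rows(rows=[1,0.94,-0.75,0,0,0,0,1,0.94,-0.75,0,0,0,0,1,0.94,-0.75,0,0,0,0,1,0,0,0,0,0,0,1,0,0,0,0,0,0,1,0,0,0,0,0,0,1,0,0,0,0,0,0,1,0,0,0,0,0,0])

```text
time_s: 5.9
position: [664.1, -111.9, 151.3]
ee_rot: [[0.994, -0.108, -0.0], [-0.108, -0.994, -0.0], [-0.0, 0.0, -1.0]]
wrist_force: [0.5, -0.1, -0.3]
grip_width: 45.6
grasp_force: 24.4
```

```bash
python3 - <<'E'
from h import *
f=grab_frame('wrist'); save(f,'w2.png')
t=grab_frame('top'); 
a=cv2.cvtColor(f['img'],cv2.COLOR_RGB2BGR); b=cv2.resize(cv2.cvtColor(t['img'],cv2.COLOR_RGB2BGR)[100:240,190:440],None,fx=2,fy=2)
cv2.imwrite('pics/j.png',b)
for i in range(5): print(sense()['position'].round(1))
E
```

```text
[ 664.3 -111.7  151.3]
[ 664.3 -111.7  151.3]
[ 664.3 -111.7  151.3]
[ 664.3 -111.7  151.3]
[ 664.3 -111.7  151.3]
```

View pics/w2.png

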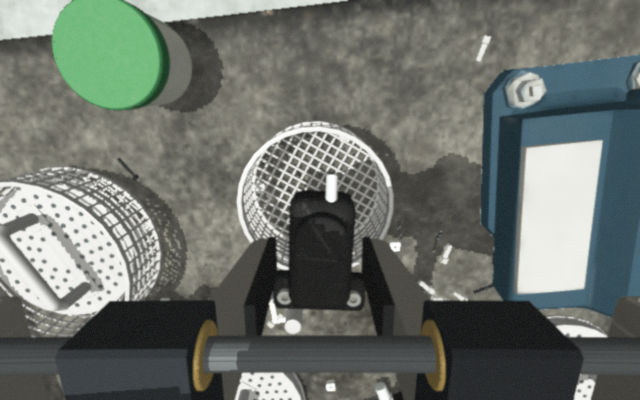

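Wrist view: caliper in the fingers, small-basket rim at left (238,195), right (393,197) and top (316,122). I'll fit its circle at z = 62.

```bash
python3 - <<'E'
from h import *
f=grab_frame('wrist')
P=[onz(f,u,v,62)[:2] for u,v in [(238,195),(393,197),(316,122),(253,151),(374,150)]]
P=np.array(P); A=np.c_[2*P,np.ones(len(P))]; s=np.linalg.lstsq(A,(P**2).sum(1),rcond=None)[0]; print(P.round(),s[:2],np.sqrt(s[2]+s[:2]@s[:2]))
E
```

```text
[[ 684.  -56.]
 [ 670. -168.]
 [ 729. -118.]
 [ 714.  -72.]
 [ 706. -156.]] [ 673.0484148  -110.93698618] 56.28520279520918
```

send_rows(rows=[1,0.3,0,0,0,0,0,1,0,0,0.9,0,0,0,1,0,0,0.9,0,0,0,1,0,0,0.9,0,0,0,1,0,0,0.9,0,0,0,1,0,0,0.9,0,0,0,1,0,0,0.1,0,0,0,1,0,0,0,0,0,0])

```text
time_s: 6.85
position: [672.0, -111.9, 35.7]
ee_rot: [[0.994, -0.107, -0.001], [-0.107, -0.994, 0.001], [-0.001, -0.0, -1.0]]
wrist_force: [0.1, 1.3, -1.1]
grip_width: 45.9
grasp_force: 24.4
```

send_rows(rows=[0.41,0,0,0,0,0,0,0.41,0,0,0,0,0,0,0.41,0,0,0,0,0,0,0.41,0,0,0,0,0,0,0.41,0,0,-0.3,0,0,0,0.41,0,0,-0.6,0,0,0,0.41,0,0,-1,0,0,0,0.41,0,0,-1,0,0,0])

```text
time_s: 7.65
position: [672.2, -112.1, 110.6]
ee_rot: [[0.994, -0.107, 0.001], [-0.107, -0.994, -0.0], [0.001, 0.0, -1.0]]
wrist_force: [0.3, -0.3, -0.0]
grip_width: 54.3
grasp_force: 0.0
```

send_rows(rows=[0,0,0,-1,0,0,-0.35,0,0,0,-1,0,0,-0.35,0,-0.8,-1,-0.8,0,0,0,0,-0.8,-1,-0.8,0,0,0,0,-0.8,-1,0,0,0,0,0,-0.8,-1,0,0,0,0,0,-0.8,-1,0,0,0,0,0,-0.8,-1,0,0,0,0])

```text
time_s: 8.45
position: [551.8, 39.0, 200.3]
ee_rot: [[1.0, -0.002, 0.002], [-0.002, -1.0, -0.0], [0.002, 0.0, -1.0]]
wrist_force: [0.1, 0.4, -0.0]
grip_width: 91.7
grasp_force: 0.0
```

send_rows(rows=[0,-0.8,-1,0,0,0,0,0,-0.8,-1,0,0,0,0,0,-0.8,-1,0,0,0,0,0,-0.8,-1,0,0,0,0,0,0,0,0,0,0,0,0,0,0,0,0,0,0,0,0,0,0,0,0,0,0,0,0,0,0,0,0])

```text
time_s: 9.25
position: [473.2, 137.5, 199.0]
ee_rot: [[1.0, -0.003, 0.001], [-0.003, -1.0, -0.0], [0.001, 0.0, -1.0]]
wrist_force: [0.1, -0.3, 0.4]
grip_width: 91.8
grasp_force: 0.0
```

```bash
python3 - <<'E'
from h import *
f=grab_frame('wrist'); save(f,'w3.png'); print(np.round(f['world_from_camera'],3).tolist(),sense()['position'])
c=proj(f,[478,145,10]);print(c); c=c.astype(int)
for t in (50,70): r,k=dark(f,(c[0]-60,max(c[1]-60,0),c[0]+60,c[1]+60),t,12); print(r,k.min(0),k.max(0))
E
```

```text
[[-0.003, -0.959, -0.283, 553.833], [-1.0, 0.003, 0.002, 135.822], [-0.001, 0.283, -0.959, 351.004], [0.0, 0.0, 0.0, 1.0]] [473.1074981  137.57819687 198.81718742]
[310.41192139 176.68733263]
((479.3427734375, 148.21290588378906), (33.58283233642578, 43.51356506347656), 72.18328857421875) [289 155] [325 197]
((457.2869567871094, 128.4107666015625), (100.1332015991211, 46.607906341552734), 43.983638763427734) [288 154] [362 231]
```

View pics/w3.png

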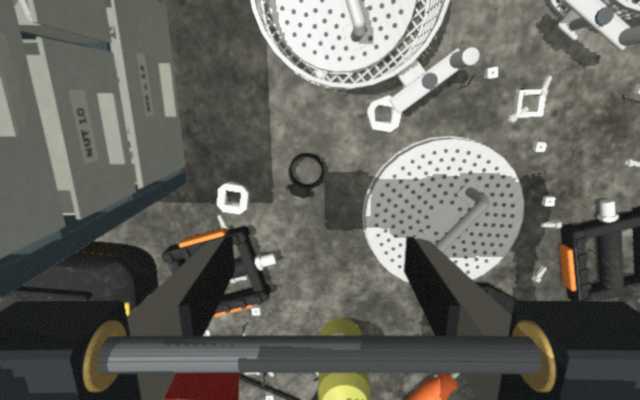

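Wrist view: clamp ring at (308,168), lug below-left, seen clear of its neighbours. Large clip knob at (470,57), pivot (430,80). Pedal 1 sits at (230,270) with its spindle to the right at (265,260). I'll check the cabinet clearance before descending.

```bash
python3 - <<'E'
from h import *
f=grab_frame('scene'); print(onz(f,252,285,0), onz(f,172,328,0))
t=grab_frame('top'); print(onz(t,205,235,0),onz(t,112,236,0), onz(t,160,233,240))
w=grab_frame('wrist'); print(onz(w,185,175,0),onz(w,0,262,0),onz(w,470,57,97),onz(w,430,80,71))
E
```

```text
[488.07370219 275.20749778   0.        ] [482.45017744 495.78626196   0.        ]
[483.06657946 267.82258571   0.        ] [471.88434386 515.88406843   0.        ] [472.48854008 289.0954703  240.        ]
[477.37968382 275.05856162   0.        ] [379.77025878 488.07048067   0.        ] [579.49374739  33.93806348  97.        ] [566.18966198  51.71384193  71.        ]
```

send_rows(rows=[0.35,0.25,-0.42,0.5,0,0,0,0.35,0,0,0.9,0,0,0.7,0.35,0,0,0.9,0,0,0.7,0.35,0,0,0.9,0,0,0.68,0.35,0,0,0.9,0,0,0,0.35,0,0,0.9,0,0,0,0.35,0,0,0.9,0,0,0,0.35,0,0,0.7,0,0,0])

```text
time_s: 10.25
position: [478.3, 148.5, 32.2]
ee_rot: [[0.951, -0.309, -0.001], [-0.309, -0.951, -0.0], [-0.001, 0.001, -1.0]]
wrist_force: [0.0, 0.3, 0.7]
grip_width: 59.4
grasp_force: 0.0
```

send_rows(rows=[0.35,0,0,0.5,0,0,0,0.35,0,0,0,0,0,0,1,0,0,0,0,0,0,1,0,0,0,0,0,0,1,0,0,0,0,0,0,1,0,0,0,0,0,0,1,0,0,0,0,0,0,1,0,0,0,0,0,0], squeeze=15)

```text
time_s: 11.05
position: [479.1, 148.8, 21.4]
ee_rot: [[0.951, -0.309, 0.001], [-0.309, -0.951, 0.0], [0.001, -0.0, -1.0]]
wrist_force: [-0.0, -0.3, 1.1]
grip_width: 35.0
grasp_force: 15.0
```

send_rows(rows=[1,0,0,-0.3,0,0,0,1,0,0,-0.7,0,0,0,1,0,0,-1,0,0,0,1,0,0,-1,0,0,0,1,0,0,-1,0,0,0,1,0,0,-1,0,0,0,1,0,0,-0.5,0,0,0,1,0,0,0,0,0,0])

```text
time_s: 11.85
position: [480.0, 148.9, 160.6]
ee_rot: [[0.951, -0.309, 0.004], [-0.309, -0.951, 0.0], [0.004, -0.001, -1.0]]
wrist_force: [-0.5, -0.3, -0.2]
grip_width: 35.1
grasp_force: 15.0
```

send_rows(rows=[1,0,0,0,0,0,-0.7,1,0,0,0,0,0,-0.7,1,0,0,0,0,0,-0.68,1,0.7,0.95,0,0,0,0,1,0.7,0.95,0,0,0,0,1,0.7,0.95,0,0,0,0,1,0.7,0.95,0,0,0,0,1,0.7,0.95,0,0,0,0])

```text
time_s: 12.65
position: [565.5, 29.0, 156.5]
ee_rot: [[1.0, -0.002, -0.003], [-0.002, -1.0, 0.001], [-0.003, -0.001, -1.0]]
wrist_force: [0.7, 0.8, -0.6]
grip_width: 35.0
grasp_force: 15.0
```

send_rows(rows=[1,0.7,0.94,0,0,0,0,1,0.7,0.94,0,0,0,0,1,0.7,0.94,0,0,0,0,1,0.7,0.94,0,0,0,0,1,0.7,0.94,0,0,0,0,1,0.7,0.94,0,0,0,0,1,0,0,0,0,0,0,1,0,0,0,0,0,0])

```text
time_s: 13.45
position: [669.8, -111.0, 156.5]
ee_rot: [[1.0, -0.002, -0.003], [-0.002, -1.0, 0.002], [-0.003, -0.002, -1.0]]
wrist_force: [0.2, 0.5, -0.2]
grip_width: 35.0
grasp_force: 15.0
```

```bash
python3 - <<'E'
from h import *
f=grab_frame('wrist'); save(f,'w4.png'); print(sense()['position'],sense()['grip_width'])
E
```

```text
[ 669.74426529 -110.41180694  156.91306537] 34.97000168195777
```

View pics/w4.png

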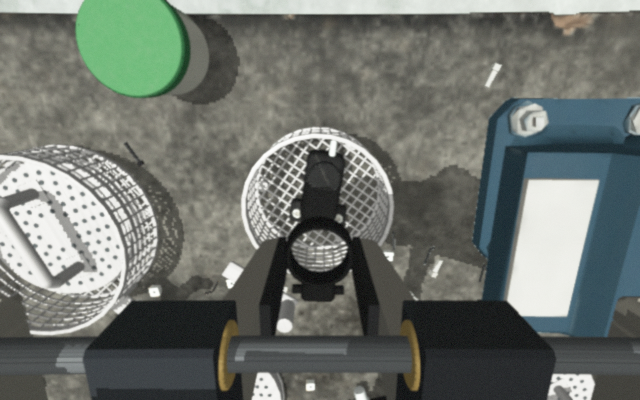

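Wrist view: caliper flat in the small basket at (322,185), clamp ring held at (320,250).

send_rows(rows=[1,0.1,0,0.93,0,0,0,1,0,0,0.93,0,0,0,1,0,0,0.93,0,0,0,1,0,0,0.93,0,0,0,1,0,0,0,0,0,0,0.48,0,0,0,0,0,0,0.48,0,0,0,0,0,0,0.48,0,0,0,0,0,0])

```text
time_s: 14.3
position: [674.2, -111.4, 67.5]
ee_rot: [[1.0, -0.001, 0.003], [-0.001, -1.0, -0.001], [0.003, 0.001, -1.0]]
wrist_force: [0.1, 0.3, 0.0]
grip_width: 47.7
grasp_force: 0.0
```

send_rows(rows=[0.48,0,0,0,0,0,0,0.48,0,0,-0.3,0,0,0,0.48,0,0,-0.7,0,0,0,0.48,0,0,-1,0,0,0,0.48,0,0,-1,0,0,0,0.48,0,0,-1,0,0,0,0.48,0,0,-1,0,0,0,0.48,0,0,-1,0,0,0])

```text
time_s: 15.1
position: [673.6, -111.4, 218.8]
ee_rot: [[1.0, -0.002, 0.002], [-0.002, -1.0, -0.001], [0.002, 0.001, -1.0]]
wrist_force: [0.2, 0.0, -0.9]
grip_width: 47.4
grasp_force: 0.0
```

send_rows(rows=[0,-0.45,-0.95,0,0,0,0,0,-0.45,-0.95,0,0,0,0,0,-0.45,-0.95,0,0,0,0,0,-0.45,-0.95,0,0,0,0,0,-0.45,-0.95,0,0,0,0,0,-0.45,-0.95,0,0,0,0,0,-0.45,-0.95,0,0,0,0,0,-0.45,-0.95,0,0,0,0])

```text
time_s: 15.9
position: [583.5, 79.8, 217.6]
ee_rot: [[1.0, -0.002, 0.002], [-0.002, -1.0, -0.0], [0.002, 0.0, -1.0]]
wrist_force: [-0.2, 0.3, 1.3]
grip_width: 91.7
grasp_force: 0.0
```

send_rows(rows=[0,-0.45,-0.95,0,0,0,0,0,0,0,0,0,0,0,0,0,0,0,0,0,0,0,0,0,0,0,0,0,0,0,0,0,0,0,0,0,0,0,0,0,0,0,0,0,0,0,0,0,0,0,0,0,0,0,0,0])

```text
time_s: 16.7
position: [572.5, 102.4, 215.5]
ee_rot: [[1.0, -0.002, -0.0], [-0.002, -1.0, -0.0], [-0.0, 0.0, -1.0]]
wrist_force: [0.4, 0.1, 1.4]
grip_width: 92.0
grasp_force: 0.0
```

```bash
python3 - <<'E'
from h import *
f=grab_frame('wrist'); save(f,'w5.png'); print(sense()['position'])
im=cv2.cvtColor(f['img'],cv2.COLOR_RGB2BGR)[0:300,160:560]
cv2.imwrite('pics/w5c.png',cv2.resize(im,None,fx=2,fy=2,interpolation=cv2.INTER_CUBIC))
E
```

```text
[572.49409521 102.4431582  215.54996924]
```

View pics/w5c.png

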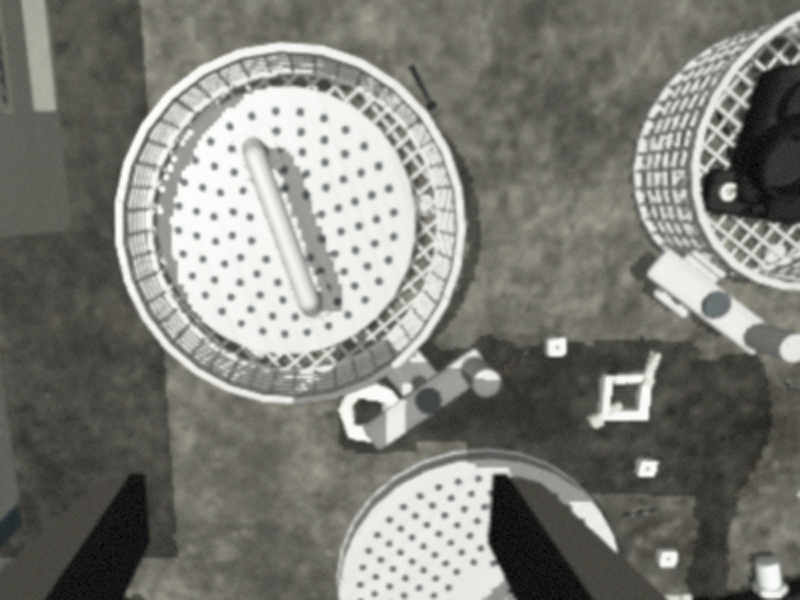

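Crop of wrist view (2x, origin 160,0): handle ends (253,147) and (309,303). Large-basket rim spans (116,220)–(466,220) and (285,43)–(290,403). Knob tops are at (487,383) and (795,348), pivots at (428,400) and (715,305).

```bash
python3 - <<'E'
from h import *
f=grab_frame('wrist')
q=lambda x,y,z: onz(f,160+x/2,y/2,z)
a,b=q(253,147,60),q(309,303,60); d=a-b; print('handle',a.round(1),b.round(1),'mid',((a+b)/2).round(1),'len',np.linalg.norm(d),'ang',np.arctan2(d[1],d[0]))
P=np.array([q(*p,62)[:2] for p in [(116,220),(466,220),(285,43),(290,403),(160,95),(415,95),(168,345),(418,345)]])
A=np.c_[2*P,np.ones(len(P))]; s=np.linalg.lstsq(A,(P**2).sum(1),rcond=None)[0]; c=s[:2];print('basket',c,np.sqrt(s[2]+c@c), np.linalg.norm(P-c,axis=1).round(1))
for n,k,p,c in [('L',(487,383),(428,400),c),('S',(795,348),(715,305),np.array([673,-111]))]:
    k=q(*k,97);p=q(*p,73); print(n,k.round(1),p.round(1),np.linalg.norm((k-p)[:2]),'piv dist',np.linalg.norm(p[:2]-c),'knob dist',np.linalg.norm(k[:2]-c))
E
```

```text
handle [672.6 128.2  60. ] [607.5 105.2  60. ] mid [640.  116.7  60. ] len 69.1115189412308 ang 0.3394633121253664
basket [637.27558437 112.79096774] 74.87554167385358 [74.8 75.1 74.  75.7 76.  75.  73.9 74.5]
L [580.4  32.8  97. ] [566.2  52.4  73. ] 24.205149196168367 piv dist 93.26771527387864 knob dist 98.1152965065811
S [594.5 -87.5  97. ] [608.  -67.2  73. ] 24.39842359758286 piv dist 78.39101559501609 knob dist 81.9519358822643
```

send_rows(rows=[0.4,0.9,-0.19,0.5,0,0,0,0.4,0.9,-0.19,0.5,0,0,0,0.4,0.9,-0.19,0.5,0,0,0,0.4,0,0,0.5,0,0,-0.75,0.4,0,0,0.5,0,0,-0.75,0.4,0,0,0.5,0,0,-0.76,0.4,0,0,0.9,0,0,0,0.4,0,0,0.9,0,0,0])

```text
time_s: 17.6
position: [640.3, 116.8, 95.3]
ee_rot: [[0.944, 0.331, 0.001], [0.331, -0.944, -0.0], [0.001, 0.0, -1.0]]
wrist_force: [-0.8, 0.4, 0.0]
grip_width: 55.6
grasp_force: 0.0
```

send_rows(rows=[0.4,0,0,0.9,0,0,0,0.4,0,0,0.55,0,0,0,0.4,0,0,0,0,0,0,1,0,0,0,0,0,0,1,0,0,0,0,0,0,1,0,0,0,0,0,0,1,0,0,0,0,0,0,1,0,0,0,0,0,0], squeeze=40)

```text
time_s: 18.4
position: [640.3, 116.8, 59.9]
ee_rot: [[0.944, 0.331, 0.001], [0.331, -0.944, 0.0], [0.001, 0.0, -1.0]]
wrist_force: [-0.1, 0.1, 0.2]
grip_width: 17.3
grasp_force: 0.0
```

send_rows(rows=[1,0,0,0,0,0,0,1,0,0,0,0,0,0,1,0,0,-0.3,0,0,0,1,0,0,-0.6,0,0,0,1,0,0,-0.8,0,0,0,1,0,0,-0.8,0,0,0,1,0,0,-0.8,0,0,0,1,0,0,-0.8,0,0,0])

```text
time_s: 19.2
position: [640.0, 116.7, 163.7]
ee_rot: [[0.944, 0.331, 0.001], [0.331, -0.944, -0.0], [0.001, 0.0, -1.0]]
wrist_force: [0.7, -0.4, -2.2]
grip_width: 8.7
grasp_force: 40.0
```

send_rows(rows=[1,-0.74,0.95,-0.1,0,0,0,1,-0.74,0.95,-0.1,0,0,0,1,-0.74,0.95,-0.1,0,0,0,1,-0.74,0.95,-0.1,0,0,0,1,-0.74,0.95,-0.1,0,0,0,1,-0.74,0.95,-0.1,0,0,0,1,-0.74,0.95,-0.1,0,0,0,1,-0.74,0.95,-0.1,0,0,0])

```text
time_s: 20.0
position: [562.7, -112.7, 183.1]
ee_rot: [[0.944, 0.331, 0.001], [0.331, -0.944, -0.001], [0.001, 0.001, -1.0]]
wrist_force: [0.6, -0.3, -2.8]
grip_width: 8.3
grasp_force: 40.0
```

send_rows(rows=[1,-0.74,0.95,0,0,0,0,1,-0.74,0.95,0,0,0,0,1,-0.74,0.95,0,0,0,0,1,0,0,0.9,0,0,0,1,0,0,0.9,0,0,0,1,0,0,0.9,0,0,0,1,0,0,0.9,0,0,0,1,0,0,0,0,0,0])

```text
time_s: 20.8
position: [532.1, -195.8, 89.3]
ee_rot: [[0.944, 0.331, -0.005], [0.331, -0.944, 0.003], [-0.004, -0.005, -1.0]]
wrist_force: [-0.8, 0.3, -3.2]
grip_width: 8.7
grasp_force: 40.0
```

send_rows(rows=[1,0,0,0.7,0,0,0,1,0,0,0.5,0,0,0,1,0,0,0.2,0,0,0,1,0,0,0,0,0,0,1,0,0,0,0,0,0,0.5,0,0,0,0,0,0,0.5,0,0,0,0,0,0,0.5,0,0,0,0,0,0])

```text
time_s: 21.6
position: [535.0, -197.5, 57.8]
ee_rot: [[0.944, 0.331, 0.001], [0.331, -0.944, -0.001], [0.001, 0.001, -1.0]]
wrist_force: [0.6, -0.2, -0.9]
grip_width: 30.0
grasp_force: 0.0
```

send_rows(rows=[0.5,0,0,0,0,0,0,0.5,0,0,-0.3,0,0,0,0.5,0,0,-0.6,0,0,0,0.5,0,0,-1,0,0,0,0.5,0,0,-1,0,0,0,0.5,-0.5,0,-1,0,0,0.75,0.5,-0.5,0,-1,0,0,0.75,0.5,-0.5,0,-1,0,0,0.76])

```text
time_s: 22.4
position: [497.8, -205.7, 206.9]
ee_rot: [[1.0, -0.006, 0.002], [-0.006, -1.0, -0.001], [0.002, 0.001, -1.0]]
wrist_force: [-0.5, -0.5, -0.6]
grip_width: 45.7
grasp_force: 0.0
```

send_rows(rows=[0.5,-0.86,-0.33,0,0,0,0,0.5,-0.86,-0.33,0,0,0,0,0.5,-0.86,-0.33,0,0,0,0,0.5,-0.86,-0.33,0,0,0,0,0.5,-0.86,-0.33,0,0,0,0,0.5,0,0,0,0,0,0,0.5,0,0,0,0,0,0,0.5,0,0,0,0,0,0])

```text
time_s: 23.2
position: [391.5, -164.5, 205.2]
ee_rot: [[1.0, -0.002, 0.001], [-0.002, -1.0, -0.001], [0.001, 0.001, -1.0]]
wrist_force: [0.2, -0.1, -0.6]
grip_width: 45.9
grasp_force: 0.0
```

```bash
cat >> h.py <<'E'
def orange(f,z=14,amin=40):
    h=f['img'].astype(int); o=(h[...,0]>130)&(h[...,0]-h[...,2]>70); return blobs(f,o,z,amin)
E
python3 - <<'E'
from h import *
f=grab_frame('wrist'); save(f,'w6.png'); print(sense()['position']); print(orange(f))
im=cv2.cvtColor(f['img'],cv2.COLOR_RGB2BGR)[60:310,160:520]
cv2.imwrite('pics/w6c.png',cv2.resize(im,None,fx=2.2,fy=2.2,interpolation=cv2.INTER_CUBIC))
E
```

```text
[ 391.37831292 -164.46834618  204.918308  ]
[(218, [366.2, 168.2], [404.5, -213.4]), (246, [281.9, 194.0], [377.7, -127.7]), (43, [442.6, 298.6], [255.3, -304.8])]
```

View pics/w6c.png

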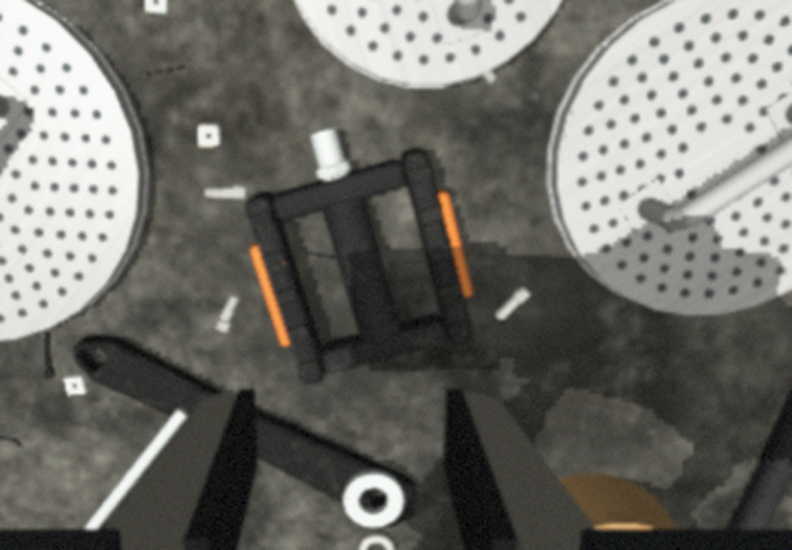

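Crop (2.2x, origin 160,60): pedal 2 has its left rail from (262,205) to (312,370), centre body about (360,272) and spindle at (328,155). I'll take a brightness profile across it to locate the gap for the inner finger.

```bash
python3 - <<'E'
from h import *
f=grab_frame('wrist'); b=orange(f); A=np.array(b[1][2]);B=np.array(b[0][2]); m=(A+B)/2; ux=(A-B)/np.linalg.norm(A-B); uy=np.array([ux[1],-ux[0]]); print(m,np.linalg.norm(A-B),ux,uy,'yaw',np.arctan2(uy[1],uy[0]))
g=f['img'].max(axis=2).astype(np.float32)
for z in (24,):
  xs=np.arange(-52,53,2); acc=np.zeros(len(xs))
  for s in np.arange(-12,13,3):
    acc+=[cv2.getRectSubPix(g,(1,1),tuple(proj(f,[*(m+x*ux+s*uy),z]).astype(float)))[0,0] for x in xs]
  print(z,[(int(x),int(a/9)) for x,a in zip(xs,acc)])
E
```

```text
[ 391.  -170.6] 89.75722812119368 [-0.30081143  0.95368364] [0.95368364 0.30081143] yaw 0.3055433760025436
24 [(-52, 80), (-50, 75), (-48, 70), (-46, 156), (-44, 208), (-42, 142), (-40, 47), (-38, 47), (-36, 46), (-34, 45), (-32, 37), (-30, 46), (-28, 70), (-26, 72), (-24, 75), (-22, 73), (-20, 71), (-18, 69), (-16, 63), (-14, 52), (-12, 48), (-10, 33), (-8, 32), (-6, 38), (-4, 39), (-2, 40), (0, 40), (2, 40), (4, 41), (6, 42), (8, 47), (10, 76), (12, 81), (14, 81), (16, 80), (18, 81), (20, 76), (22, 56), (24, 50), (26, 46), (28, 25), (30, 30), (32, 46), (34, 52), (36, 55), (38, 54), (40, 102), (42, 228), (44, 234), (46, 122), (48, 87), (50, 87), (52, 87)]
```

send_rows(rows=[0.77,-0.19,-0.64,0.8,0,0,0,0.77,-0.19,-0.64,0.8,0,0,0,0.77,0,0,0.8,0,0,-0.66,0.77,0,0,0.8,0,0,-0.66,0.77,0,0,0.8,0,0,-0.65,0.77,0,0,0.8,0,0,0,0.77,0,0,0.7,0,0,0,0.77,0,0,0.4,0,0,0])

```text
time_s: 24.1
position: [380.8, -131.6, 55.5]
ee_rot: [[0.957, 0.29, -0.002], [0.29, -0.957, 0.001], [-0.001, -0.002, -1.0]]
wrist_force: [-0.0, 1.1, -0.3]
grip_width: 20.9
grasp_force: 0.0
```

```bash
python3 - <<'E'
from h import *
f=grab_frame('wrist'); s=sense(); print(s['position'],s['ee_rot'][:,0],s['grip_width'])
im=cv2.cvtColor(f['img'],cv2.COLOR_RGB2BGR)[100:370,180:480]
cv2.imwrite('pics/w7c.png',cv2.resize(im,None,fx=2.2,fy=2.2,interpolation=cv2.INTER_CUBIC))
E
```

```text
[ 380.09393024 -131.16636116   54.58147717] [ 0.95714478  0.2896003  -0.00235271] 21.156958505695034
```

View pics/w7c.png

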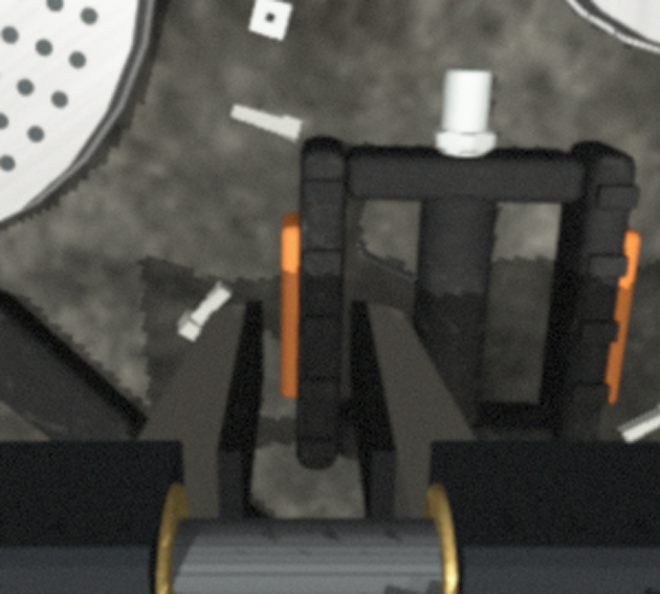

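Crop view: fingertips straddle the left rail, with the inner finger (352–400 px) inside the gap (345–418). Alignment is good, so I'll nudge slightly right, descend and pinch.

send_rows(rows=[0.77,0,0.06,0.5,0,0,0,0.77,0,0,0.4,0,0,0,0.77,0,0,0.35,0,0,0,0.77,0,0,0,0,0,0,1,0,0,0,0,0,0,1,0,0,0,0,0,0,1,0,0,0,0,0,0,1,0,0,0,0,0,0], squeeze=50)

```text
time_s: 24.95
position: [381.7, -133.5, 25.9]
ee_rot: [[0.957, 0.29, 0.0], [0.29, -0.957, -0.0], [0.0, 0.0, -1.0]]
wrist_force: [-0.2, -0.3, -0.4]
grip_width: 11.6
grasp_force: 50.0
```

send_rows(rows=[1,0,0,0,0,0,0,1,0,0,-0.3,0,0,0,1,0,0,-0.6,0,0,0,1,0,0,-0.8,0,0,0,1,0,0,-0.8,0,0,0,1,0,0,-0.8,0,0,0,1,0,0,-0.8,0,0,0,1,0,0,-0.8,0,0,0])

```text
time_s: 25.75
position: [381.3, -133.2, 149.2]
ee_rot: [[0.957, 0.29, 0.0], [0.29, -0.957, 0.0], [0.0, -0.0, -1.0]]
wrist_force: [0.1, -0.0, -1.2]
grip_width: 11.5
grasp_force: 50.0
```

send_rows(rows=[1,0.97,-0.6,-0.1,0,0,0,1,0.97,-0.61,-0.1,0,0,0,1,0.97,-0.61,0,0,0,0,1,0.97,-0.61,0,0,0,0,1,0.97,-0.61,0,0,0,0,1,0.97,-0.61,0,0,0,0,1,0.97,-0.61,0,0,0,0,1,0.97,-0.61,0,0,0,0])

```text
time_s: 26.55
position: [532.4, 40.4, 153.3]
ee_rot: [[0.957, 0.29, -0.0], [0.29, -0.957, 0.0], [-0.0, -0.0, -1.0]]
wrist_force: [-0.1, 0.9, -1.1]
grip_width: 11.9
grasp_force: 50.0
```

send_rows(rows=[1,0.97,-0.61,0,0,0,0,1,0.97,-0.61,0,0,0,0,1,0.97,-0.61,0,0,0,0,1,0.97,-0.61,0,0,0,0,1,0.97,-0.61,0,0,0,0,1,0,0,0,0,0,0,1,0,0,0,0,0,0,1,0,0,0,0,0,0])

```text
time_s: 27.35
position: [625.2, 146.7, 153.0]
ee_rot: [[0.957, 0.289, -0.001], [0.289, -0.957, -0.0], [-0.001, 0.0, -1.0]]
wrist_force: [0.7, 0.7, -2.6]
grip_width: 11.5
grasp_force: 50.0
```

```bash
python3 - <<'E'
from h import *
f=grab_frame('wrist'); s=sense(); print(s['position'],s['ee_rot'][:,0],s['grip_width'])
cv2.imwrite('pics/w8.png',cv2.cvtColor(f['img'],cv2.COLOR_RGB2BGR))
for z in (110,120,130,140,150): print(z,orange(f,z,30))
E
```

```text
[625.26347111 146.6087783  153.07930367] [ 9.57385540e-01  2.88811777e-01 -8.28409428e-04] 11.606988499685965
110 [(313, [302.4, 230.7], [626.0, 156.0]), (569, [479.4, 262.8], [637.4, 45.4]), (294, [361.0, 356.4], [550.0, 92.9]), (221, [276.1, 365.7], [526.1, 145.9])]
120 [(313, [302.4, 230.7], [629.9, 156.7]), (569, [479.4, 262.8], [640.7, 51.7]), (294, [361.0, 356.4], [557.9, 96.8]), (221, [276.1, 365.7], [535.1, 147.1])]
130 [(313, [302.4, 230.7], [633.9, 157.3]), (569, [479.4, 262.8], [644.1, 58.0]), (294, [361.0, 356.4], [565.7, 100.7]), (221, [276.1, 365.7], [544.2, 148.2])]
140 [(313, [302.4, 230.7], [637.8, 157.9]), (569, [479.4, 262.8], [647.4, 64.3]), (294, [361.0, 356.4], [573.5, 104.5]), (221, [276.1, 365.7], [553.3, 149.4])]
150 [(313, [302.4, 230.7], [641.7, 158.6]), (569, [479.4, 262.8], [650.8, 70.6]), (294, [361.0, 356.4], [581.4, 108.4]), (221, [276.1, 365.7], [562.3, 150.5])]
```

send_rows(rows=[1,0.07,0,0.8,0,0,0,1,0,0,0.9,0,0,0,1,0,0,0.9,0,0,0,1,0,0,0.9,0,0,0,1,0,0,0.7,0,0,0,1,0,0,0.4,0,0,0,1,0,0,0,0,0,0,1,0,0,0,0,0,0])

```text
time_s: 28.2
position: [628.2, 147.8, 39.0]
ee_rot: [[0.957, 0.289, 0.001], [0.289, -0.957, 0.0], [0.001, 0.0, -1.0]]
wrist_force: [1.1, 0.7, -1.5]
grip_width: 11.5
grasp_force: 50.0
```

send_rows(rows=[0.78,0,0,0.05,0,0,0,0.78,0,0,0,0,0,0,0.78,0,0,0,0,0,0,0.78,0,0,0,0,0,0,0.78,0,0,-0.2,0,0,0,0.78,0,0,-0.4,0,0,0,0.78,0,0,-0.8,0,0,0,0.78,0,0,-1,0,0,0])

```text
time_s: 29.0
position: [627.0, 147.9, 97.4]
ee_rot: [[0.957, 0.29, -0.001], [0.29, -0.957, -0.0], [-0.001, -0.0, -1.0]]
wrist_force: [-0.1, -0.5, -0.2]
grip_width: 20.5
grasp_force: 0.0
```

```bash
python3 - <<'E'
from h import *
f=grab_frame('wrist'); s=sense(); print(s['position'],s['ee_rot'][:,0],s['grip_width'])
cv2.imwrite('pics/w8.png',cv2.cvtColor(f['img'],cv2.COLOR_RGB2BGR))
print(orange(f,22,30))
E
```

```text
[630.46724884 148.18923281 103.21453902] [0.9570716  0.28975981 0.00729369] 20.511675595642814
[(523, [307.9, 217.8], [625.3, 154.1]), (405, [438.6, 218.6], [651.2, 67.0]), (280, [381.2, 356.7], [530.8, 66.2]), (228, [256.1, 363.5], [495.8, 159.0]), (59, [110.7, 398.5], [428.9, 264.2])]
```

View pics/w8.png

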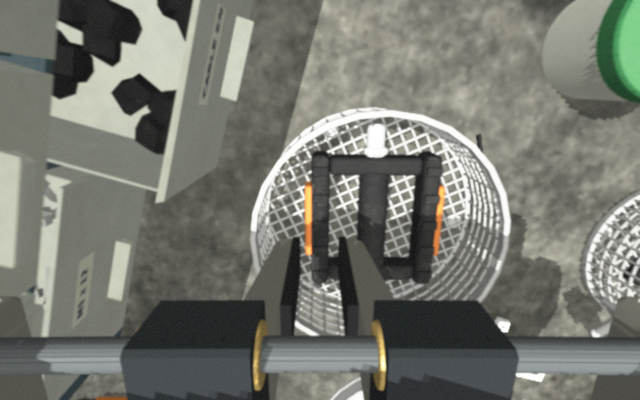

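Wrist view: pedal 2 lies flat in the large basket (reflectors at (308,218) and (438,219)). An open drawer juts out on the left, so I'll leave via −y and then go to pedal 1.

send_rows(rows=[0.5,0,0,-0.8,0,0,0,0.5,0,0.6,-0.8,0,0,0,0.5,0,0.8,-0.8,0,0,0.65,0.5,0,0.8,-0.8,0,0,0.65,0.5,0,0.8,-0.8,0,0,0.65,0.5,-1,0,0,0,0,0,0.5,-1,0,0,0,0,0,0.5,-1,0,0,0,0,0])

```text
time_s: 29.85
position: [568.1, 74.5, 197.4]
ee_rot: [[1.0, 0.001, 0.001], [0.001, -1.0, -0.0], [0.001, 0.0, -1.0]]
wrist_force: [0.5, -0.1, 0.1]
grip_width: 45.9
grasp_force: 0.0
```

send_rows(rows=[0.5,-1,0,0,0,0,0,0.5,-1,0,0,0,0,0,0.5,-1,-0.2,0,0,0,0,0.5,-1,-0.5,0,0,0,0,0.5,-1,-0.9,0,0,0,0,0.5,-1,-1,0,0,0,0,0.5,-0.3,-1,0,0,0,0,0.5,0,-1,0,0,0,0])

```text
time_s: 30.65
position: [410.1, 190.6, 197.5]
ee_rot: [[1.0, 0.001, 0.001], [0.001, -1.0, 0.0], [0.001, -0.0, -1.0]]
wrist_force: [-0.3, -0.4, 0.2]
grip_width: 46.2
grasp_force: 0.0
```

send_rows(rows=[0.5,0,-1,0,0,0,0,0.5,0,0,0,0,0,0,0.5,0,0,0,0,0,0,0.5,0,0,0,0,0,0,0.5,0,0,0,0,0,0,0.5,0,0,0,0,0,0,0.5,0,0,0,0,0,0,0.5,0,0,0,0,0,0])

```text
time_s: 31.45
position: [411.0, 214.3, 196.9]
ee_rot: [[1.0, 0.001, 0.0], [0.001, -1.0, -0.0], [0.0, 0.0, -1.0]]
wrist_force: [1.3, -0.1, 0.2]
grip_width: 45.7
grasp_force: 0.0
```

```bash
python3 - <<'E'
from h import *
f=grab_frame('wrist'); s=sense(); print(s['position'],s['ee_rot'][:,0]); save(f,'w9.png'); print(orange(f,14,30))
t=grab_frame('top'); print('tray',onz(t,210,333,40),'bottle',onz(t,258,320,100)); print('drawer',[onz(t,222,150,z).round() for z in (100,200)])
E
```

```text
[410.9920282  214.42089681 196.84292839] [9.99999486e-01 1.01424220e-03 2.60915884e-06]
[(329, [273.0, 180.0], [413.6, 258.8]), (168, [194.5, 260.2], [326.1, 345.4]), (179, [299.5, 259.5], [326.8, 233.9]), (142, [195.6, 370.7], [183.6, 358.0]), (99, [442.7, 371.8], [182.6, 67.6]), (58, [293.9, 381.4], [167.9, 242.8])]
tray [247.57445191 230.03242128  40.        ] bottle [291.86930749 106.5536832  100.        ]
drawer [array([681., 212., 100.]), array([655., 185., 200.])]
```

View pics/w9.png

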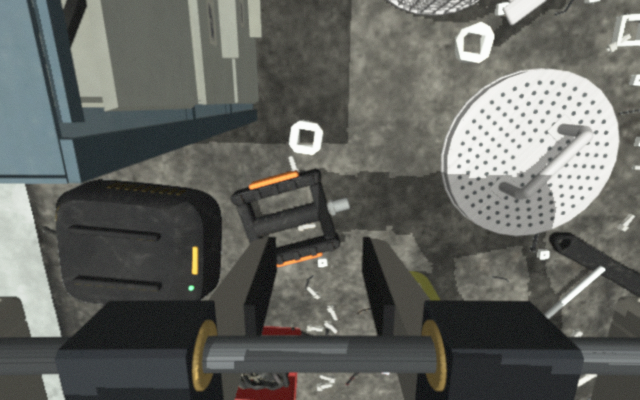

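Wrist view: pedal 1 at (290,220), reflectors (273,180) and (300,260), spindle pointing right at (340,206). I take the near rail at yaw +1.85, because the far rail would put the gripper body against the cabinet corner.

send_rows(rows=[0.77,-0.78,-0.21,0,0,0,0,0.77,-0.78,-0.21,0,0,0,0,0.77,-0.78,-0.21,0,0,0,0,0.77,-0.78,-0.21,0,0,0,0,0.77,0,0,0.3,0,0,-0.95,0.77,0,0,0.3,0,0,-0.95,0.77,0,0,0.3,0,0,-0.95,0.77,0,0,0.3,0,0,-0.95])

```text
time_s: 32.35
position: [332.9, 235.6, 166.7]
ee_rot: [[0.838, 0.546, 0.0], [0.546, -0.838, 0.0], [0.0, 0.0, -1.0]]
wrist_force: [-0.4, 0.3, -0.1]
grip_width: 21.0
grasp_force: 0.0
```

send_rows(rows=[0.77,0,0,0.3,0,0,-0.95,0.77,0,0,0.3,0,0,-0.95,0.77,0,0,0.3,0,0,-0.95,0.77,0,0,0.3,0,0,-0.95,0.77,0,0,0.3,0,0,-0.95,0.77,0,0,0.3,0,0,-0.95,0.77,0,0,0.3,0,0,-0.95,0.77,0,0,0.3,0,0,-0.95])

```text
time_s: 33.15
position: [333.0, 235.5, 106.6]
ee_rot: [[-0.146, 0.989, 0.0], [0.989, 0.146, 0.0], [0.0, 0.0, -1.0]]
wrist_force: [-0.0, -0.0, 0.8]
grip_width: 21.0
grasp_force: 0.0
```

send_rows(rows=[0.77,0,0,0.3,0,0,-0.94,0.77,0,0,0.7,0,0,0,0.77,0,0,0.7,0,0,0,0.77,0,0,0.4,0,0,0,0.77,0,0,0,0,0,0,0.77,0,0,0,0,0,0,0.77,0,0,0,0,0,0,0.77,0,0,0,0,0,0])

```text
time_s: 33.95
position: [333.6, 235.7, 55.1]
ee_rot: [[-0.278, 0.961, 0.002], [0.961, 0.278, 0.001], [0.0, 0.002, -1.0]]
wrist_force: [0.6, -0.3, 0.0]
grip_width: 21.2
grasp_force: 0.0
```

```bash
python3 - <<'E'
from h import *
f=grab_frame('wrist'); s=sense(); print(s['position'],s['ee_rot'][:,0],s['joint_positions'].round(2)); save(f,'w10.png'); print(orange(f,14,30))
g=f['img'].max(axis=2).astype(np.float32)
# profile across tool y at z=24, ahead of the fingers along tool x
R=s['ee_rot'];p=s['position']; 
for a in (25,32,38): print(a,[(int(y),int(cv2.getRectSubPix(g,(3,3),tuple(map(float,proj(f,[*(p+R[:,0]*a+R[:,1]*y)[:2],24])))).mean())) for y in range(-20,60,2)])
E
```

```text
[333.48813772 235.70846862  55.03184975] [-2.77837058e-01  9.60628214e-01  5.71226852e-05] [ 0.32 -0.05  2.2   0.    0.99  0.04]
[(6724, [94.5, 141.1], [199.5, 255.3]), (375, [183.4, 86.8], [241.3, 297.1]), (200, [107.6, 14.0], [199.7, 320.5]), (876, [390.6, 63.7], [342.7, 338.4]), (713, [311.8, 235.2], [329.5, 234.7]), (544, [463.9, 237.4], [417.6, 258.7]), (360, [255.1, 357.5], [316.9, 139.7]), (356, [383.2, 359.0], [399.8, 162.2])]
25 [(-20, 220), (-18, 228), (-16, 229), (-14, 217), (-12, 186), (-10, 164), (-8, 135), (-6, 163), (-4, 251), (-2, 226), (0, 91), (2, 102), (4, 99), (6, 99), (8, 85), (10, 121), (12, 164), (14, 176), (16, 176), (18, 174), (20, 177), (22, 176), (24, 157), (26, 106), (28, 81), (30, 52), (32, 66), (34, 84), (36, 93), (38, 99), (40, 101), (42, 99), (44, 93), (46, 78), (48, 122), (50, 140), (52, 147), (54, 149), (56, 147), (58, 140)]
32 [(-20, 179), (-18, 187), (-16, 202), (-14, 193), (-12, 162), (-10, 137), (-8, 140), (-6, 144), (-4, 105), (-2, 86), (0, 78), (2, 92), (4, 85), (6, 79), (8, 80), (10, 83), (12, 106), (14, 140), (16, 120), (18, 122), (20, 144), (22, 124), (24, 99), (26, 95), (28, 84), (30, 59), (32, 83), (34, 84), (36, 90), (38, 96), (40, 99), (42, 101), (44, 90), (46, 83), (48, 94), (50, 91), (52, 94), (54, 106), (56, 96), (58, 89)]
38 [(-20, 204), (-18, 197), (-16, 174), (-14, 148), (-12, 142), (-10, 142), (-8, 152), (-6, 160), (-4, 107), (-2, 84), (0, 69), (2, 81), (4, 85), (6, 88), (8, 79), (10, 58), (12, 86), (14, 101), (16, 112), (18, 117), (20, 121), (22, 123), (24, 118), (26, 113), (28, 102), (30, 96), (32, 94), (34, 94), (36, 94), (38, 101), (40, 96), (42, 97), (44, 102), (46, 108), (48, 99), (50, 101), (52, 98), (54, 94), (56, 99), (58, 102)]
```

send_rows(rows=[0.77,0,0.08,0.4,0,0,0,0.77,0,0,0.4,0,0,0,0.77,0,0,0.35,0,0,0,0.77,0,0,0,0,0,0,1,0,0,0,0,0,0,1,0,0,0,0,0,0,1,0,0,0,0,0,0,1,0,0,0,0,0,0])

```text
time_s: 34.8
position: [334.7, 236.0, 25.7]
ee_rot: [[-0.278, 0.961, -0.0], [0.961, 0.278, -0.0], [0.0, -0.0, -1.0]]
wrist_force: [0.7, -0.1, -2.4]
grip_width: 11.4
grasp_force: 50.0
```

send_rows(rows=[1,0,0,0,0,0,0,1,0,0,-0.3,0,0,0,1,0,0,-0.6,0,0,0,1,0,0,-0.8,0,0,0,1,0,0,-0.9,0,0,0,1,0,0,-0.9,0,0,0,1,0,0,-0.9,0,0,0,1,0,0,-0.9,0,0,0])

```text
time_s: 35.6
position: [334.6, 236.0, 159.5]
ee_rot: [[-0.278, 0.961, 0.0], [0.961, 0.278, 0.0], [0.0, 0.0, -1.0]]
wrist_force: [0.6, 0.1, -2.0]
grip_width: 11.1
grasp_force: 50.0
```

send_rows(rows=[1,-0.81,0.88,0,0,0,0,1,-0.81,0.88,0,0,0,0,1,-0.81,0.88,0,0,0,0,1,-0.81,0.88,0,0,0,0,1,-0.81,0.88,0,0,0,0,1,-0.81,0.88,0,0,0,0,1,-0.81,0.88,0,0,0,0,1,-0.81,0.88,0,0,0,0])

```text
time_s: 36.4
position: [549.8, 128.7, 158.5]
ee_rot: [[-0.278, 0.961, -0.0], [0.961, 0.278, 0.0], [0.0, 0.0, -1.0]]
wrist_force: [-0.0, 0.0, -1.7]
grip_width: 11.7
grasp_force: 50.0
```

send_rows(rows=[1,-0.81,0.88,0,0,0,0,1,-0.81,0.88,0,0,0,0,1,0,0,0,0,0,0,1,0,0,0,0,0,0,1,0,0,0,0,0,0,1,0,0,0,0,0,0,1,0,0,0,0,0,0,1,0,0,0,0,0,0])

```text
time_s: 37.2
position: [602.1, 103.0, 158.3]
ee_rot: [[-0.278, 0.961, 0.0], [0.961, 0.278, 0.0], [0.0, 0.0, -1.0]]
wrist_force: [0.4, -0.7, -1.2]
grip_width: 11.6
grasp_force: 50.0
```

```bash
python3 - <<'E'
from h import *
f=grab_frame('wrist'); s=sense(); print(s['position'],s['ee_rot'][:,0],s['grip_width']); save(f,'w11.png')
for z in (22,150): print(orange(f,z,30))
E
```

```text
[602.15861759 102.90244893 158.25385302] [-2.78177282e-01  9.60529749e-01 -3.72188423e-05] 12.24553952032482
[(472, [363.8, 144.6], [626.1, 153.8]), (332, [302.4, 230.2], [597.3, 66.4]), (611, [480.1, 259.8], [760.8, 83.7]), (45, [362.6, 245.6], [653.5, 67.1]), (279, [276.3, 360.5], [609.3, -75.6]), (47, [360.7, 336.9], [682.1, -25.6]), (119, [361.9, 370.0], [695.4, -62.6])]
[(472, [363.8, 144.6], [605.6, 164.9]), (332, [302.4, 230.2], [589.6, 116.3]), (611, [480.1, 259.8], [680.5, 125.9]), (45, [362.6, 245.6], [620.8, 116.7]), (279, [276.3, 360.5], [596.3, 37.4]), (47, [360.7, 336.9], [636.7, 65.2]), (119, [361.9, 370.0], [644.1, 44.6])]
```

View pics/w11.png

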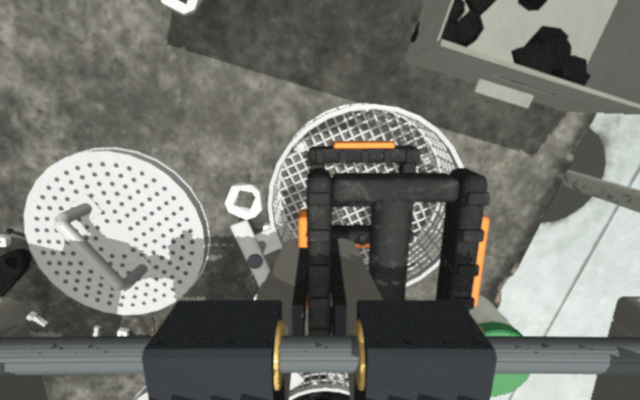

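Wrist view: pedal 1 held over the basket, crossing pedal 2 below at right angles and centred on the rim. I'll lower it and release.

send_rows(rows=[1,0,0,0.8,0,0,0,1,0,0,0.8,0,0,0,1,0,0,0.8,0,0,0,1,0,0,0.8,0,0,0,1,0,0,0.4,0,0,0,1,0,0,0.2,0,0,0,1,0,0,0,0,0,0,1,0,0,0,0,0,0])

```text
time_s: 38.05
position: [603.2, 102.7, 64.2]
ee_rot: [[-0.278, 0.961, 0.002], [0.961, 0.278, -0.0], [-0.0, 0.002, -1.0]]
wrist_force: [-0.2, -0.1, -2.5]
grip_width: 11.3
grasp_force: 50.0
```

send_rows(rows=[1,0,0,0.08,0,0,0,0.78,0,0,0,0,0,0,0.78,0,0,0,0,0,0,0.78,0,0,0,0,0,0,0.78,0,0,0,0,0,0,0.78,0,0,-0.2,0,0,0,0.78,0,0,-0.4,0,0,0,0.78,0,0,-0.8,0,0,0])

```text
time_s: 38.85
position: [601.4, 102.7, 95.7]
ee_rot: [[-0.278, 0.961, -0.003], [0.961, 0.278, 0.0], [0.001, -0.003, -1.0]]
wrist_force: [-0.9, 0.8, 0.2]
grip_width: 20.1
grasp_force: 0.0
```

```bash
python3 - <<'E'
from h import *
f=grab_frame('wrist'); s=sense(); print(s['position'],s['grip_width'],s['wrist_force']); save(f,'w12.png')
print(orange(f,46,30))
E
```

```text
[604.49510442 102.68040587 100.64963241] 20.347986720080446 [2.78107151 0.6537157  3.3336831 ]
[(753, [377.6, 156.6], [621.4, 156.6]), (608, [308.6, 231.9], [595.3, 99.7]), (503, [454.8, 234.0], [683.3, 123.9]), (299, [256.3, 361.1], [586.2, -3.9]), (40, [380.3, 336.5], [663.2, 39.6]), (152, [381.9, 369.4], [673.1, 14.1])]
```

send_rows(rows=[0.4,0,0,-1,0,0,0,0.4,0,0,-1,0,0,0,0.4,-0.23,-0.94,-1,0,0,0,0.4,-0.23,-0.94,-1,0,0,0,0.4,-0.23,-0.94,-0.5,0,0,0,0.4,-0.23,-0.94,0,0,0,0,0.4,-0.23,-0.94,0,0,0,0,0.4,-0.23,-0.94,0,0,0,0])

```text
time_s: 39.7
position: [476.0, 29.9, 209.3]
ee_rot: [[-0.278, 0.961, 0.002], [0.961, 0.278, -0.0], [-0.001, 0.001, -1.0]]
wrist_force: [0.5, -1.6, 0.2]
grip_width: 55.0
grasp_force: 0.0
```

send_rows(rows=[0.4,-0.23,-0.94,0,0,0,0,0.4,-0.23,-0.94,0,0,0,0,0,0,0,0,0,0,0,0,0,0,0,0,0,0,0,0,0,0,0,0,0,0,0,0,0,0,0,0,0,0,0,0,0,0,0,0,0,0,0,0,0,0])

```text
time_s: 40.5
position: [434.8, 6.4, 208.5]
ee_rot: [[-0.278, 0.961, -0.0], [0.961, 0.278, 0.0], [0.0, -0.0, -1.0]]
wrist_force: [0.7, 0.1, 0.2]
grip_width: 91.8
grasp_force: 0.0
```

```bash
cat >> h.py <<'E'
def cover(f,c0,z,R,thr=150):
    """radial outer white edge of a cover/rim about c0 -> robust circle centre at height z"""
    g=cv2.GaussianBlur(f['img'].min(axis=2),(3,3),0).astype(np.float32); P=[]
    for a in np.arange(0,2*np.pi,np.pi/60):
        rs=np.arange(R+14,R-14,-0.5); v=[]
        for r in rs:
            u=proj(f,[c0[0]+r*np.cos(a),c0[1]+r*np.sin(a),z])
            v.append(cv2.getRectSubPix(g,(1,1),(float(u[0]),float(u[1])))[0,0] if 2<u[0]<637 and 2<u[1]<300 else np.nan)
        v=np.array(v); k=np.nanargmin(np.diff(-v)) if np.isfinite(np.diff(v)).any() else None
        if k is not None and v[k+1]-v[k]>15: P.append([c0[0]+rs[k]*np.cos(a),c0[1]+rs[k]*np.sin(a)])
    P=np.array(P)
    for _ in range(8):
        A=np.c_[2*P,np.ones(len(P))]; s=np.linalg.lstsq(A,(P**2).sum(1),rcond=None)[0]; c=s[:2]; r=np.sqrt(s[2]+c@c)
        e=abs(np.linalg.norm(P-c,axis=1)-r); P2=P[e<max(1.5,2*np.median(e))]
        if len(P2)==len(P): break
        P=P2
    return c.round(1),round(float(r),1),len(P)
E
python3 - <<'E'
from h import *
f=grab_frame('wrist'); s=sense(); print(s['position']); save(f,'w13.png')
c=np.array([436,7.])
for _ in range(3): c,r,n=cover(f,c,15,80.5); print(c,r,n)
im=cv2.cvtColor(f['img'],cv2.COLOR_RGB2BGR)[60:330,160:480]
cv2.imwrite('pics/w13c.png',cv2.resize(im,None,fx=2.2,fy=2.2))
# handle: bar in mask? print dark/grey profile perpendicular at guesses
u=proj(f,[*c,50]); print(u)
E
```

```text
[434.7519098    6.38631758 208.50428456]
[435.8   9.3] 80.8 99
[435.9   9.4] 80.8 100
[435.9   9.4] 80.9 101
[320.94475134 184.61078386]
```

```bash
cat >> h.py <<'E'
def handle(f,c,z):
    g=f['img'].mean(axis=2).astype(np.float32); out=[]
    for a in np.arange(0,np.pi,0.02):
        d=np.array([np.cos(a),np.sin(a)]); n=np.array([-d[1],d[0]])
        v=[[cv2.getRectSubPix(g,(1,1),tuple(map(float,proj(f,[*(c+t*d+o*n),z]))))[0,0] for t in range(-29,30,2)] for o in (-2,0,2)]
        out.append((float(np.std(v,axis=1).mean()),round(a,2),float(np.mean(v))))
    return sorted(out)[:6]
E
python3 - <<'E'
from h import *
f=grab_frame('wrist')
print(handle(f,np.array([435.9,9.4]),53))
E
```

```text
[(1.9011038541793823, np.float64(2.44), 231.53268432617188), (2.205209970474243, np.float64(2.46), 231.49314880371094), (4.3899455070495605, np.float64(2.42), 230.759765625), (4.922038555145264, np.float64(2.48), 230.64454650878906), (7.599131107330322, np.float64(2.4), 229.1787567138672), (8.419798851013184, np.float64(2.5), 228.82810974121094)]
```

send_rows(rows=[0.4,0.1,0.08,0.7,0,0,0,0.4,0,0,0.7,0,0,-1,0.4,0,0,0.7,0,0,-1,0.4,0,0,0.7,0,0,-1,0.4,0,0,0.7,0,0,-0.99,0.4,0,0,0.7,0,0,0,0.4,0,0,0.7,0,0,0,0.4,0,0,0.7,0,0,0])

```text
time_s: 41.4
position: [435.9, 9.2, 67.9]
ee_rot: [[-0.771, 0.637, 0.0], [0.637, 0.771, -0.0], [-0.0, 0.0, -1.0]]
wrist_force: [-0.3, -0.4, -0.7]
grip_width: 55.3
grasp_force: 0.0
```

send_rows(rows=[0.4,0,0,0.5,0,0,0,0.4,0,0,0.2,0,0,0,0.4,0,0,0,0,0,0,0.4,0,0,0,0,0,0,1,0,0,0,0,0,0,1,0,0,0,0,0,0,1,0,0,0,0,0,0,1,0,0,0,0,0,0], squeeze=40)

```text
time_s: 42.2
position: [436.0, 9.1, 51.3]
ee_rot: [[-0.771, 0.637, 0.0], [0.637, 0.771, -0.0], [-0.0, 0.0, -1.0]]
wrist_force: [-0.4, 0.5, 0.8]
grip_width: 25.2
grasp_force: 0.0
```

send_rows(rows=[1,0,0,0,0,0,0,1,0,0,0,0,0,0,1,0,0,0,0,0,0,1,0,0,0,0,0,0,1,0,0,-0.2,0,0,0,1,0,0,-0.4,0,0,0,1,0,0,-0.8,0,0,0,1,0,0,-0.8,0,0,0])

```text
time_s: 43.0
position: [435.4, 9.3, 107.0]
ee_rot: [[-0.771, 0.637, -0.001], [0.637, 0.771, 0.0], [0.001, -0.0, -1.0]]
wrist_force: [-0.5, 0.2, -1.9]
grip_width: 9.0
grasp_force: 40.0
```

send_rows(rows=[1,0,0,-0.9,0,0,1,1,0,0,-0.9,0,0,1,1,0,0,-0.9,0,0,1,1,0,0,-0.7,0,0,0.99,1,0.19,0.99,0,0,0,0,1,0.19,0.99,0,0,0,0,1,0.19,0.99,0,0,0,0,1,0.19,0.99,0,0,0,0])

```text
time_s: 43.8
position: [526.4, 55.5, 191.8]
ee_rot: [[-0.278, 0.961, 0.0], [0.961, 0.278, -0.0], [-0.0, 0.0, -1.0]]
wrist_force: [-0.0, 0.5, -1.7]
grip_width: 8.7
grasp_force: 40.0
```

send_rows(rows=[1,0.19,0.99,0,0,0,0,1,0.19,0.99,0,0,0,0,1,0.19,0.99,0,0,0,0,1,0.19,0.99,0,0,0,0,1,0.19,0.99,0,0,0,0,1,0,0,0,0,0,0,1,0,0,0,0,0,0,1,0,0,0,0,0,0])

```text
time_s: 44.6
position: [637.2, 111.8, 191.3]
ee_rot: [[-0.278, 0.961, -0.001], [0.961, 0.278, -0.0], [0.0, -0.001, -1.0]]
wrist_force: [0.2, 0.1, -1.6]
grip_width: 8.7
grasp_force: 40.0
```

```bash
python3 - <<'E'
from h import *
f=grab_frame('wrist'); s=sense(); p=s['position']; print(p,s['ee_rot'][:,0],s['grip_width']); save(f,'w14.png')
c=p[:2]
for _ in range(3): c,r,n=cover(f,c,p[2]-36,80.5); print(c,r,n)
print(handle(f,p[:2],p[2]+3)[:2])
t=grab_frame('top'); save(t,'t14.png')
E
```

```text
[637.18972616 111.76159906 191.30709375] [-2.77501721e-01  9.60725140e-01  1.57815894e-05] 8.832413634386885
[637.4 111.9] 80.5 77
[637.4 111.8] 80.4 78
[637.4 111.9] 80.4 78
[(34.14680099487305, np.float64(1.94), 141.13504028320312), (34.218231201171875, np.float64(1.76), 143.66758728027344)]
```

send_rows(rows=[1,0.03,0,0.8,0,0,0,1,0,0,0.8,0,0,0,1,0,0,0.6,0,0,0,1,0,0,0.4,0,0,0,1,0,0,0.2,0,0,0,1,0,0,0.2,0,0,0,1,0,0,0.2,0,0,0,1,0,0,0,0,0,0])

```text
time_s: 45.5
position: [637.6, 112.9, 110.7]
ee_rot: [[-0.278, 0.961, -0.001], [0.961, 0.278, 0.0], [0.0, -0.001, -1.0]]
wrist_force: [-0.1, -0.2, -1.3]
grip_width: 8.6
grasp_force: 40.0
```

send_rows(rows=[1,0,0,0.1,0,0,0,1,0,0,0.1,0,0,0,1,0,0,0.1,0,0,0,1,0,0,0.1,0,0,0,1,0,0,0.05,0,0,0,1,0,0,0,0,0,0,1,0,0,0,0,0,0,1,0,0,0,0,0,0])

```text
time_s: 46.3
position: [637.8, 112.9, 101.1]
ee_rot: [[-0.278, 0.961, 0.0], [0.961, 0.278, -0.0], [-0.0, 0.0, -1.0]]
wrist_force: [-4.2, -0.0, 5.5]
grip_width: 8.7
grasp_force: 40.0
```

send_rows(rows=[0.6,0,0,0,0,0,0,0.6,0,0,0,0,0,0,0.6,0,0,0,0,0,0,0.6,0,0,0,0,0,0,0.6,0,0,-0.4,0,0,0,0.6,0,0,-0.8,0,0,0,0.6,0,0,-1,0,0,0,0.6,0,0,-1,0,0,0])

```text
time_s: 47.1
position: [637.7, 112.8, 181.3]
ee_rot: [[-0.278, 0.961, 0.0], [0.961, 0.278, 0.0], [-0.0, 0.0, -1.0]]
wrist_force: [-0.2, 0.2, 0.5]
grip_width: 36.8
grasp_force: 0.0
```

send_rows(rows=[0.6,-0.5,-0.6,-0.3,0,0,0,0.6,-0.5,-0.6,-0.3,0,0,0,0.6,-0.5,-0.6,0,0,0,0,0.6,-0.5,-0.6,0,0,0,0,0.6,0,0,0,0,0,0,0.6,0,0,0,0,0,0,0.6,0,0,0,0,0,0,0.6,0,0,0,0,0,0])

```text
time_s: 47.9
position: [594.4, 48.8, 194.9]
ee_rot: [[-0.279, 0.96, 0.0], [0.96, 0.279, 0.0], [0.0, 0.0, -1.0]]
wrist_force: [0.3, 0.9, -0.3]
grip_width: 36.9
grasp_force: 0.0
```

```bash
python3 - <<'E'
from h import *
f=grab_frame('wrist'); s=sense(); p=s['position']; print(p,s['ee_rot'][:,0],s['wrist_force']); save(f,'w15.png')
for z in (65,69,73):
    c=np.array([637.5,112.9])
    for _ in range(3): c,r,n=cover(f,c,z,80.5)
    print(z,c,r,n)
for n,z in (('L',97),): print(proj(f,[580.4,32.8,97]),proj(f,[566.2,52.4,73]))
t=grab_frame('top'); c=np.array([637.5,112.9])
for _ in range(3): c,r,n=cover(t,c,65,80.5)
print(c,r,n)
im=np.hstack([cv2.cvtColor(f['img'],cv2.COLOR_RGB2BGR)]); cv2.imwrite('pics/w15.png',im)
E
```

```text
[594.26487263  48.76853916 194.83942484] [-2.78581486e-01  9.60412590e-01  1.09830603e-04] [-0.16233622 -1.40635798 -0.24277909]
65 [637.8 112.4] 80.7 117
69 [636.9 112.6] 79.5 117
73 [636.  112.8] 78.4 119
[295.65922054 221.29585129] [286.97358938 184.94933578]Traceback (most recent call last):
  File "<stdin>", line 9, in <module>
  File "h.py", line 36, in cover
    A=np.c_[2*P,np.ones(len(P))]; s=np.linalg.lstsq(A,(P**2).sum(1),rcond=None)[0]; c=s[:2]; r=np.sqrt(s[2]+c@c)
                                                      ~~~~~~~~~~^^^
    return umr_sum(a, axis, dtype, out, keepdims, initial, where)
numpy.exceptions.AxisError: axis 1 is out of bounds for array of dimension 1
```

send_rows(rows=[0.6,-0.46,-0.71,0.5,0,0,0,0.6,0,0,0.8,0,0,0,0.6,0,0,0.8,0,0,0,0.6,0,0,0.8,0,0,0,0.6,0,0,0.6,0,0,0,0.6,0,0,0.4,0,0,0,0.6,0,0,0,0,0,0,0.6,0,0,0,0,0,0])

```text
time_s: 48.8
position: [580.6, 32.2, 97.9]
ee_rot: [[-0.278, 0.961, 0.001], [0.961, 0.278, -0.0], [-0.0, 0.001, -1.0]]
wrist_force: [-0.1, 0.4, 0.3]
grip_width: 36.6
grasp_force: 0.0
```

send_rows(rows=[1,0,0,0,0,0,0,1,0,0,0,0,0,0,1,0,0,0,0,0,0,1,0,0,0,0,0,0,1,0,0,0,0,0,0,1,0,0,0,0,0,0,1,0,0,0,0,0,0,1,0,0,0,0,0,0], squeeze=10)

```text
time_s: 49.6
position: [580.7, 32.0, 97.8]
ee_rot: [[-0.278, 0.961, 0.001], [0.961, 0.278, -0.0], [-0.001, 0.001, -1.0]]
wrist_force: [2.2, -0.2, 2.8]
grip_width: 11.6
grasp_force: 10.0
```

send_rows(rows=[1,-0.038,-0.139,0,0,0,1,1,-0.038,-0.139,0,0,0,1,1,-0.038,-0.139,0,0,0,1,1,-0.038,-0.139,0,0,0,1,1,-0.038,-0.139,0,0,0,1,1,-0.038,-0.139,0,0,0,1,1,-0.038,-0.139,0,0,0,1,1,-0.038,-0.139,0,0,0,1])

```text
time_s: 50.4
position: [552.4, 31.5, 97.8]
ee_rot: [[0.798, 0.602, -0.001], [0.602, -0.798, -0.0], [-0.001, -0.001, -1.0]]
wrist_force: [-2.2, 0.4, 6.3]
grip_width: 11.5
grasp_force: 10.0
```

```bash
python3 - <<'E'
from h import *
s=sense(); p=s['position'][:2]; P=np.array([566.2,52.4]); d=p-P; print(p,np.linalg.norm(d),np.arctan2(d[1],d[0]),s['ee_rot'][:,0],s['wrist_force'],s['grip_width'])
E
```

```text
[552.42571632  31.4619945 ] 25.06254108043516 -2.1526774470914853 [ 0.79822496  0.60235834 -0.00116116] [-2.20266103  0.40904118  6.32537099] 11.480908534206153
```

send_rows(rows=[1,-0.038,-0.139,0,0,0,1,1,-0.038,-0.139,0,0,0,1,1,-0.02,-0.07,0,0,0,0.5,1,0,0,0,0,0,0,1,0,0,0,0,0,0,1,0,0,0,0,0,0,1,0,0,0,0,0,0,1,0,0,0,0,0,0])

```text
time_s: 51.2
position: [546.0, 37.5, 97.8]
ee_rot: [[0.962, 0.274, -0.002], [0.274, -0.962, -0.001], [-0.002, 0.0, -1.0]]
wrist_force: [-2.5, -1.2, 6.6]
grip_width: 11.6
grasp_force: 10.0
```

```bash
python3 - <<'E'
from h import *
s=sense(); p=s['position'][:2]; P=np.array([566.2,52.4]); d=p-P; print(p,np.linalg.norm(d),np.arctan2(d[1],d[0]),s['ee_rot'][:,0],s['wrist_force'],s['grip_width'])
E
```

```text
[545.96765351  37.53194896] 25.10790286631439 -2.507848271514501 [ 0.96167848  0.27417382 -0.00179573] [-2.51259769 -1.15183714  6.62777617] 11.594811082134326
```

send_rows(rows=[1,-0.014,-0.037,0,0,0,0,1,-0.014,-0.037,0,0,0,0,1,0,0,0,0,0,0,1,0,0,0,0,0,0,1,0,0,0,0,0,0,1,0,0,0,0,0,0,1,0,0,0,0,0,0,1,0,0,0,0,0,0])

```text
time_s: 52.0
position: [545.8, 37.7, 97.8]
ee_rot: [[0.962, 0.274, 0.001], [0.274, -0.962, -0.003], [0.0, 0.003, -1.0]]
wrist_force: [-0.1, -6.8, 4.0]
grip_width: 11.6
grasp_force: 10.0
```

send_rows(rows=[1,-0.01,-0.037,0,0,0,0,1,-0.01,-0.037,0,0,0,0,1,0,0,0,0,0,0,1,0,0,0,0,0,0,1,0,0,0,0,0,0,1,0,0,0,0,0,0,1,0,0,0,0,0,0,1,0,0,0,0,0,0])

```text
time_s: 52.8
position: [545.8, 38.0, 98.0]
ee_rot: [[0.962, 0.274, 0.003], [0.274, -0.962, -0.006], [0.001, 0.006, -1.0]]
wrist_force: [3.6, -10.6, 0.4]
grip_width: 11.7
grasp_force: 10.0
```

```bash
python3 - <<'E'
from h import *
s=sense(); p=s['position'][:2]; P=np.array([566.2,52.4]); d=p-P; print(p,np.linalg.norm(d),np.arctan2(d[1],d[0]),s['wrist_force'],s['grip_width'])
E
```

```text
[545.76273927  37.96012071] 25.023823452064043 -2.526486425657895 [  3.58212459 -10.60712114   0.40352593] 11.719775424629098
```

send_rows(rows=[0.6,0,0,0,0,0,0,0.6,0,0,0,0,0,0,0.6,0,0,0,0,0,0,0.6,0,0,-0.8,0,0,0,0.6,0,0,-1,0,0,0,0.6,0,0,-1,0,0,0.6,0.6,0,0,-1,0,0,0.6,0.6,0,0,-0.8,0,0,0.65])

```text
time_s: 53.6
position: [544.2, 41.5, 213.5]
ee_rot: [[1.0, -0.003, 0.0], [-0.003, -1.0, 0.0], [0.0, -0.0, -1.0]]
wrist_force: [0.6, -0.8, 0.7]
grip_width: 36.7
grasp_force: 0.0
```

send_rows(rows=[0,0.6,0.95,0,0,0,0,0,0.6,0.95,0,0,0,0,0,0.6,0.95,0,0,0,0,0,0.6,0.95,0,0,0,0,0,0.6,0.95,0,0,0,0,0,0.6,0.95,0,0,0,0,0,0,0,0,0,0,0,0,0,0,0,0,0,0])

```text
time_s: 54.4
position: [633.9, -101.0, 211.5]
ee_rot: [[1.0, -0.001, -0.002], [-0.001, -1.0, 0.001], [-0.002, -0.001, -1.0]]
wrist_force: [1.1, 0.2, 0.4]
grip_width: 92.3
grasp_force: 0.0
```

```bash
python3 - <<'E'
from h import *
f=grab_frame('wrist'); s=sense(); p=s['position']; print(p,s['ee_rot'][:,0],s['wrist_force']); save(f,'w16.png')
c=np.array([673,-111.])
for _ in range(3): c,r,n=cover(f,c,62,57); print('basket',c,r,n)
c=np.array([535,-197.])
for z in (15,):
  for _ in range(3): c,r,n=cover(f,c,z,62.5); print('cover',z,c,r,n)
print(handle(f,c,53)[:3])
im=cv2.cvtColor(f['img'],cv2.COLOR_RGB2BGR); cv2.imwrite('pics/w16.png',im)
E
```

```text
[ 633.75668999 -100.53491884  211.76732483] [ 9.99998979e-01  2.18692512e-04 -1.41202198e-03] [-0.78917596  0.71590175 -0.31794567]
basket [ 669.5 -110.6] 57.4 98
basket [ 669.6 -110.6] 57.4 95
basket [ 669.6 -110.6] 57.4 95
cover 15 [ 534.3 -198.6] 62.5 31
cover 15 [ 534.1 -198.7] 62.5 32
cover 15 [ 534.1 -198.8] 62.6 34
[(10.527680397033691, np.float64(0.4), 23.68290138244629), (11.938404083251953, np.float64(0.38), 24.973512649536133), (12.99957275390625, np.float64(0.42), 23.179616928100586)]
```

View pics/w16.png

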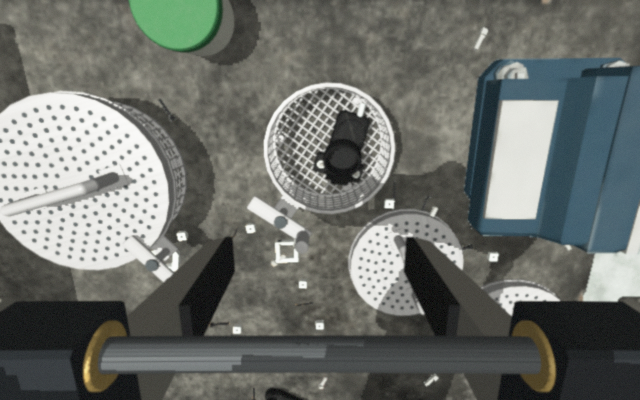

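Wrist view: caliper with the clamp ring on it inside the small basket (347,145), large cover seated with the clip nose in over its rim at (140,240), small cover on the bench at (405,262), tub untouched.

send_rows(rows=[0,-1,0.98,0,0,0,0,0,-1,0.98,0,0,0,0,0,-1,0.98,0,0,0,0,0,-1,0.98,0,0,0,0,0,0,0,0,0,0,0,0,0,0,0,0,0,0,0,0,0,0,0,0,0,0,0,0,0,0,0,0])

```text
time_s: 55.25
position: [535.0, -198.3, 212.3]
ee_rot: [[1.0, 0.002, 0.0], [0.002, -1.0, 0.0], [0.0, -0.0, -1.0]]
wrist_force: [0.4, 0.7, -0.3]
grip_width: 91.5
grasp_force: 0.0
```

```bash
python3 - <<'E'
from h import *
f=grab_frame('wrist'); s=sense(); p=s['position']; print(p,s['ee_rot'][:,0],s['wrist_force'])
c=np.array([535,-197.])
for _ in range(3): c,r,n=cover(f,c,15,62.5); print('cover',c,r,n)
print(handle(f,c,53)[:3])
E
```

```text
[ 534.90712659 -198.43505782  212.27002009] [9.99998881e-01 1.49608740e-03 8.55666376e-06] [-0.38300223  0.35031217  0.23042904]
cover [ 535.1 -198.7] 63.0 103
cover [ 535.  -198.7] 63.0 96
cover [ 535.  -198.7] 63.0 95
[(29.12384033203125, np.float64(0.16), 171.21292114257812), (29.589004516601562, np.float64(0.14), 172.15896606445312), (29.751251220703125, np.float64(0.18), 170.1298370361328)]
```

send_rows(rows=[0.4,0,0,0.7,0,0,-0.75,0.4,0,0,0.7,0,0,-0.75,0.4,0,0,0.7,0,0,-0.75,0.4,0,0,0.8,0,0,0,0.4,0,0,0.8,0,0,0,0.4,0,0,0.8,0,0,0,0.4,0,0,0.8,0,0,0,0.4,0,0,0.7,0,0,0])

```text
time_s: 56.1
position: [534.5, -198.7, 61.2]
ee_rot: [[0.943, 0.332, -0.001], [0.332, -0.943, 0.0], [-0.0, -0.001, -1.0]]
wrist_force: [-0.4, -0.7, 0.1]
grip_width: 55.3
grasp_force: 0.0
```

send_rows(rows=[0.4,0,0,0.4,0,0,0,0.4,0,0,0,0,0,0,1,0,0,0,0,0,0,1,0,0,0,0,0,0,1,0,0,0,0,0,0,1,0,0,0,0,0,0,1,0,0,0,0,0,0,1,0,0,0,0,0,0], squeeze=40)

```text
time_s: 56.9
position: [534.3, -199.3, 52.5]
ee_rot: [[0.944, 0.331, -0.0], [0.331, -0.944, 0.0], [0.0, -0.0, -1.0]]
wrist_force: [0.1, -1.8, 3.1]
grip_width: 9.5
grasp_force: 19.6
```

send_rows(rows=[1,0,0,0,0,0,0,1,0,0,0,0,0,0,1,0,0,-0.3,0,0,0,1,0,0,-0.6,0,0,0,1,0,0,-0.9,0,0,0,1,0,0,-0.9,0,0,0,1,0,0,-0.9,0,0,0,1,0,0,-0.9,0,0,0])

```text
time_s: 57.7
position: [534.3, -199.6, 166.8]
ee_rot: [[0.944, 0.331, 0.001], [0.331, -0.944, -0.001], [0.0, 0.001, -1.0]]
wrist_force: [-0.0, -1.0, -2.5]
grip_width: 8.7
grasp_force: 40.0
```

send_rows(rows=[1,0,0,-0.8,0,0,0,1,0.9,-0.22,0,0,0,0,1,0.9,-0.22,0,0,0,0,1,0.9,-0.22,0,0,0,0,1,0.9,-0.22,0,0,0,0,1,0.9,-0.22,0,0,0,0,1,0.9,-0.23,0,0,0,0,1,0.88,-0.23,0,0,0,0])

```text
time_s: 58.5
position: [670.3, -110.2, 185.8]
ee_rot: [[0.944, 0.331, 0.001], [0.331, -0.944, -0.0], [0.0, 0.001, -1.0]]
wrist_force: [1.1, -0.7, -1.8]
grip_width: 8.8
grasp_force: 40.0
```

send_rows(rows=[1,0,0,0,0,0,0,1,0,0,0,0,0,0,1,0,0,0,0,0,0,1,0,0,0,0,0,0,1,0,0,0,0,0,0,1,0,0,0,0,0,0,1,0,0,0,0,0,0,1,0,0,0,0,0,0])

```text
time_s: 59.3
position: [669.5, -110.8, 184.9]
ee_rot: [[0.944, 0.331, -0.0], [0.331, -0.944, 0.0], [-0.0, -0.0, -1.0]]
wrist_force: [-0.5, -0.5, -1.7]
grip_width: 8.7
grasp_force: 40.0
```

```bash
python3 - <<'E'
from h import *
f=grab_frame('wrist'); s=sense(); p=s['position']; print(p,s['ee_rot'][:,0],s['grip_width'])
c=p[:2]
for _ in range(3): c,r,n=cover(f,c,p[2]-37,62.5); print(c,r,n)
d=np.array([669.6,-110.6])-c; R=s['ee_rot']; print('move',d,R[:2,0]@d/25,R[:2,1]@d/25)
E
```

```text
[ 669.55183721 -110.75079076  184.85833034] [9.43670718e-01 3.30886047e-01 1.74844182e-05] 8.582491988061323
[ 671.4 -110.9] 62.2 60
[ 671.4 -110.9] 62.3 65
[ 671.4 -110.9] 62.3 65
move [-1.8  0.3] -0.06397365910455394 -0.03514784401120805
```

send_rows(rows=[1,-0.05,-0.02,0.8,0,0,0,1,0,0,0.8,0,0,0,1,0,0,0.6,0,0,0,1,0,0,0.3,0,0,0,1,0,0,0.2,0,0,0,1,0,0,0.2,0,0,0,1,0,0,0.1,0,0,0,1,0,0,0,0,0,0])

```text
time_s: 60.15
position: [668.3, -110.7, 110.0]
ee_rot: [[0.944, 0.331, 0.0], [0.331, -0.944, -0.0], [0.0, 0.0, -1.0]]
wrist_force: [0.5, 0.2, -2.5]
grip_width: 8.6
grasp_force: 40.0
```

send_rows(rows=[1,0,0,0.1,0,0,0,1,0,0,0.1,0,0,0,1,0,0,0.1,0,0,0,1,0,0,0.1,0,0,0,1,0,0,0,0,0,0,1,0,0,0,0,0,0,1,0,0,0,0,0,0,1,0,0,0,0,0,0])

```text
time_s: 60.95
position: [668.5, -110.7, 102.5]
ee_rot: [[0.944, 0.331, 0.0], [0.331, -0.944, -0.0], [0.0, 0.0, -1.0]]
wrist_force: [-8.3, 2.2, 10.5]
grip_width: 8.9
grasp_force: 40.0
```

send_rows(rows=[0.6,0,0,0,0,0,0,0.6,0,0,0,0,0,0,0.6,0,0,0,0,0,0,0.6,0,0,0,0,0,0,0.6,0,0,-0.4,0,0,0,0.6,0,0,-0.8,0,0,0,0.6,0,0,-1,0,0,0,0.6,0,0,-1,0,0,0])

```text
time_s: 61.75
position: [668.2, -110.7, 181.3]
ee_rot: [[0.944, 0.331, 0.0], [0.331, -0.944, -0.0], [0.0, 0.0, -1.0]]
wrist_force: [0.2, 0.5, -0.1]
grip_width: 36.7
grasp_force: 0.0
```

send_rows(rows=[0.6,-1,-0.15,-0.3,0,0,0.75,0.6,-0.8,-0.3,-0.3,0,0,0.75,0.6,-0.8,-0.3,0,0,0,0.75,0.6,0,0,0,0,0,0,0.6,0,0,0,0,0,0,0.6,0,0,0,0,0,0,0.6,0,0,0,0,0,0,0.6,0,0,0,0,0,0])

```text
time_s: 62.55
position: [602.0, -107.5, 194.6]
ee_rot: [[1.0, 0.0, -0.0], [0.0, -1.0, 0.0], [-0.0, -0.0, -1.0]]
wrist_force: [-1.3, 0.7, -0.1]
grip_width: 37.0
grasp_force: 0.0
```

```bash
python3 - <<'E'
from h import *
f=grab_frame('wrist'); s=sense(); p=s['position']; print(p,s['ee_rot'][:,0],s['wrist_force']); save(f,'w17.png')
for z in (65,69):
    c=np.array([669.6,-110.6])
    for _ in range(3): c,r,n=cover(f,c,z,62.5)
    print(z,c,r,n)
u=proj(f,[594.5,-87.5,97]); v=proj(f,[608,-67.2,73]); print(u,v)
g=f['img'].max(axis=2); x,y=u.astype(int); print(g[y-16:y+17:2,x-20:x+21:2])
E
```

```text
[ 601.87743238 -107.43450181  194.64281125] [ 9.99999939e-01  3.23320409e-04 -1.29048672e-04] [ 0.21533822  0.20906322 -0.16770507]
65 [ 668.9 -111.7] 62.6 83
69 [ 669.  -111.7] 61.7 84
[291.26955141 218.17265253] [268.43876496 192.86332639]
[[198 226 234 235 238 238 237 236 233 220 173 144 133 123 112 111 109 106
   97  92  90]
 [119 159 214 230 234 236 236 235 201 118  90  83  85  93 128 122 107 107
  103 104 104]
 [105 112 133 188 226 234 234 228 141  88  86  83  85  83 102 135 104 102
  106 107 110]
 [ 99 104 114 119 145 208 230 211 110  82  84  85  85  84  93 112  97 104
  108 111 117]
 [ 90  94 102 108 105 117 181 170  87  87  93  86  84  86  86 100 105 116
  115 114 122]
 [ 89  86  90  96  98  99 101 100 117 132 140 135 108  88  89 102 103 122
  124 115 107]
 [ 78  75  84  92  95  95  95 118 140 142 146 148 141 110  91 107 117 129
  126 111  99]
 [ 86  82  88  95 102 101 103 133 139 139 143 148 146 132 100 114 125 129
  122 115 104]
 [ 66  94 105 106 115 119 122 131 137 139 139 140 142 136 106 114 125 124
  124 116 108]
 [157 180 186 186 194 199 191 146 136 139 139 140 140 133 115 115 115 116
  113 111 107]
 [232 246 247 247 247 247 244 193 139 137 139 139 137 113 113 116 112 106
  106 102  99]
 [148 161 159 162 165 162 154 198 190 149 136 133 115 106 110 110  99 100
  105 101 105]
 [126 103 104 109 115 122 126 192 238 194 123 123 112 116 121 122 120 116
  115 112 113]
 [133 114 111 115 115 123 128 159 246 219 126 122 115 121 133 138 135 127
  126 123 110]
 [136 117 116 115 118 116 123 157 246 225 133 130 130 131 137 144 134 127
  128 119 105]
 [144 116 120 117 118 122 123 161 246 226 136 128 138 138 139 137 121 116
  114 110  96]
 [153 164 153 117 122 130 132 158 246 227 128 124 130 139 137 124 108 101
  100  92  85]]
```

send_rows(rows=[0.6,-0.3,-0.8,0,0,0,0,0.6,0,0,0.4,0,0,-0.94,0.6,0,0,0.4,0,0,-0.94,0.6,0,0,0.4,0,0,-0.94,0.6,0,0,0.4,0,0,-0.94,0.6,0,0,0.4,0,0,-0.94,0.6,0,0,0.4,0,0,-0.94,0.6,0,0,0.4,0,0,-0.93])

```text
time_s: 63.4
position: [594.2, -87.4, 124.3]
ee_rot: [[0.548, 0.837, -0.0], [0.837, -0.548, 0.0], [0.0, -0.0, -1.0]]
wrist_force: [-0.3, 0.1, 1.0]
grip_width: 36.7
grasp_force: 0.0
```

send_rows(rows=[0.6,0,0,0.5,0,0,0,0.6,0,0,0.4,0,0,0,0.6,0,0,0.2,0,0,0,0.6,0,0,0,0,0,0,1,0,0,0,0,0,0,1,0,0,0,0,0,0,1,0,0,0,0,0,0,1,0,0,0,0,0,0], squeeze=10)

```text
time_s: 64.2
position: [594.1, -87.4, 97.9]
ee_rot: [[0.553, 0.833, 0.0], [0.833, -0.553, -0.0], [0.0, 0.0, -1.0]]
wrist_force: [-1.4, 0.9, 1.0]
grip_width: 11.6
grasp_force: 10.0
```

send_rows(rows=[1,0,0,0,0,0,0,1,0,0,0,0,0,0,1,0,0,0,0,0,0,1,0,0,0,0,0,0,1,0,0,0,0,0,0,1,0,0,0,0,0,0,1,0,0,0,0,0,0,1,0,0,0,0,0,0])

```text
time_s: 65.0
position: [594.1, -87.4, 97.8]
ee_rot: [[0.553, 0.833, 0.0], [0.833, -0.553, -0.0], [-0.0, 0.0, -1.0]]
wrist_force: [-2.7, 0.8, 5.3]
grip_width: 11.2
grasp_force: 10.0
```

send_rows(rows=[1,0.011,-0.144,0,0,0,1,1,0.011,-0.144,0,0,0,1,1,0.011,-0.144,0,0,0,1,1,0.011,-0.144,0,0,0,1,1,0.011,-0.144,0,0,0,1,1,0.011,-0.144,0,0,0,1,1,0.011,-0.144,0,0,0,1,1,0.011,-0.144,0,0,0,1])

```text
time_s: 65.8
position: [583.4, -61.9, 97.8]
ee_rot: [[0.976, -0.219, -0.001], [-0.219, -0.976, 0.0], [-0.001, 0.0, -1.0]]
wrist_force: [-4.3, 1.1, 6.6]
grip_width: 11.3
grasp_force: 10.0
```

send_rows(rows=[1,0.011,-0.144,0,0,0,1,1,0.011,-0.144,0,0,0,1,1,0.005,-0.07,0,0,0,0.5,1,0,0,0,0,0,0,1,0,0,0,0,0,0,1,0,0,0,0,0,0,1,0,0,0,0,0,0,1,0,0,0,0,0,0])

```text
time_s: 66.6
position: [586.9, -52.9, 97.8]
ee_rot: [[0.831, -0.556, -0.001], [-0.556, -0.831, 0.002], [-0.002, -0.001, -1.0]]
wrist_force: [-4.2, 3.7, 8.6]
grip_width: 11.4
grasp_force: 10.0
```

```bash
python3 - <<'E'
from h import *
s=sense(); p=s['position'][:2]; P=np.array([608,-67.2]); d=p-P; print(p,np.linalg.norm(d),np.arctan2(d[1],d[0]),s['ee_rot'][:,0],s['wrist_force'],s['grip_width'])
E
```

```text
[586.85696831 -52.91693106] 25.51536492527408 2.547468684755902 [ 0.8311954  -0.55597603 -0.00220493] [-4.23396136  3.65665082  8.64146036] 11.370503003878799
```

Nearly at the stop, so I push on gently.

send_rows(rows=[1,0.003,-0.04,0,0,0,0,1,0.003,-0.04,0,0,0,0,1,0,0,0,0,0,0,1,0,0,0,0,0,0,1,0,0,0,0,0,0,1,0,0,0,0,0,0,1,0,0,0,0,0,0,1,0,0,0,0,0,0])

```text
time_s: 67.4
position: [587.6, -52.0, 97.7]
ee_rot: [[0.831, -0.556, -0.003], [-0.556, -0.831, 0.001], [-0.003, 0.001, -1.0]]
wrist_force: [-7.2, 1.3, 8.0]
grip_width: 11.2
grasp_force: 10.0
```

send_rows(rows=[1,0.003,-0.04,0,0,0,0,1,0.003,-0.04,0,0,0,0,1,0,0,0,0,0,0,1,0,0,0,0,0,0,1,0,0,0,0,0,0,1,0,0,0,0,0,0,1,0,0,0,0,0,0,1,0,0,0,0,0,0])

```text
time_s: 68.2
position: [588.0, -51.5, 97.6]
ee_rot: [[0.831, -0.556, -0.005], [-0.556, -0.831, -0.001], [-0.003, 0.004, -1.0]]
wrist_force: [-10.2, -1.9, 10.2]
grip_width: 11.5
grasp_force: 10.0
```

send_rows(rows=[1,0.003,-0.05,0,0,0,0,1,0.003,-0.05,0,0,0,0,1,0,0,0,0,0,0,1,0,0,0,0,0,0,1,0,0,0,0,0,0,1,0,0,0,0,0,0,1,0,0,0,0,0,0,1,0,0,0,0,0,0])

```text
time_s: 69.0
position: [588.2, -51.3, 97.5]
ee_rot: [[0.831, -0.556, -0.008], [-0.556, -0.831, -0.004], [-0.005, 0.008, -1.0]]
wrist_force: [-14.4, -8.1, 12.5]
grip_width: 11.5
grasp_force: 10.0
```

send_rows(rows=[0.6,0,0,0,0,0,0,0.6,0,0,0,0,0,0,0.6,0,0,0,0,0,0,0.6,0,0,-0.8,0,0,0,0.6,0,0,-1,0,0,0,0.6,0,0,-1,0,0,0,0.6,0,0,-1,0,0,0,0.6,0,0,-1,0,0,0])

```text
time_s: 69.8
position: [591.5, -48.5, 218.2]
ee_rot: [[0.831, -0.556, 0.0], [-0.556, -0.831, 0.0], [0.0, -0.0, -1.0]]
wrist_force: [-0.3, 0.6, -0.7]
grip_width: 36.7
grasp_force: 0.0
```

send_rows(rows=[0,-0.8,0,-0.3,0,0,-0.6,0,-0.8,0,-0.3,0,0,-0.6,0,-0.8,0,0,0,0,-0.6,0,-0.8,0,0,0,0,-0.6,0,0,0,0,0,0,0,0,0,0,0,0,0,0,0,0,0,0,0,0,0,0,0,0,0,0,0,0])

```text
time_s: 70.6
position: [520.5, -14.1, 232.3]
ee_rot: [[0.973, -0.229, 0.0], [-0.229, -0.973, 0.0], [0.0, -0.0, -1.0]]
wrist_force: [0.4, -0.0, -0.9]
grip_width: 91.8
grasp_force: 0.0
```

```bash
python3 - <<'E'
from h import *
f=grab_frame('wrist'); s=sense(); p=s['position']; print(p,s['ee_rot'][:,0],s['wrist_force']); save(f,'w18.png')
for c0,R in (([669,-111.5],62.5),([637.5,112.8],80.5)):
    c=np.array(c0)
    try:
        for _ in range(3): c,r,n=cover(f,c,65,R)
        print(c,r,n)
    except Exception as e: print(e)
def disc(cands):  # knob tops: mean / std of patch at a position, along the clip circle
    for n,P,o,e in cands:
        P=np.array(P); 
        g=f['img'].mean(axis=2).astype(np.float32)
        for a in np.arange(e-0.5,e+0.51,0.1):
            u=proj(f,[*(P+24*np.array([np.cos(a),np.sin(a)])),97]); q=cv2.getRectSubPix(g,(9,9),tuple(map(float,u))); print(n,round(a,2),u.round(),q.mean().round(),q.std().round(1))
disc([('S',[608,-67.2],0,2.526),('L',[566.2,52.4],0,-2.5)])
E
```

```text
[520.39200835 -14.10281604 232.20843171] [ 9.73524893e-01 -2.28581022e-01 -8.92140975e-06] [-0.12018996  0.57553033 -0.11666651]
[ 668.6 -112. ] 62.1 36
[637.9 112.9] 80.6 94
S 2.03 [334.  96.] 108.0 21.6
S 2.13 [336.  99.] 128.0 41.3
S 2.23 [338. 101.] 164.0 46.0
S 2.33 [341. 103.] 198.0 31.0
S 2.43 [343. 104.] 219.0 18.6
S 2.53 [346. 106.] 223.0 6.5
S 2.63 [349. 107.] 201.0 33.9
S 2.73 [352. 107.] 156.0 55.5
S 2.83 [355. 108.] 109.0 45.3
S 2.93 [358. 108.] 79.0 15.5
S 3.03 [361. 108.] 69.0 10.0
L -3.0 [240. 188.] 179.0 67.8
L -2.9 [243. 187.] 194.0 61.2
L -2.8 [245. 186.] 205.0 42.8
L -2.7 [247. 184.] 208.0 36.7
L -2.6 [249. 182.] 212.0 27.5
L -2.5 [251. 180.] 222.0 12.9
L -2.4 [253. 178.] 223.0 17.6
L -2.3 [254. 176.] 191.0 51.6
L -2.2 [255. 173.] 145.0 63.4
L -2.1 [256. 170.] 124.0 50.6
L -2.0 [256. 168.] 131.0 54.2
```

```bash
python3 -c "
from h import *
print(finish_job())"
```

```text
the job is handed in; nothing more can be done
None
```

The job is handed in: both pedals are in the large basket, the caliper and seat clamp are in the small one, both fitting covers are seated with their clips pushed to the stop, and the odd cover and the tub were left untouched. Handing in returned no verdict.

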